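Set up the egg-dyeing station: clip on the timers, set out the dye pots

TASK

Get the egg-dyeing station ready. First clip every timer on the table onto the aluminium rail, upright and in line with the disc of its own colour: hook its lip under one edge of the rail and rock it down until the sprung foot clicks under the other. Then, with all the timers home, carry each dye pot over upright (it has a handle to lift it by) and set it down gently in the middle of the disc of its own colour; leave the jar, the tealight and the tub of eggs where they are.

Things in the scene. Friction and masses are not known exactly. Their poses are not given: they have to be found in the camera images.
- station: fixed plywood board (360 mm in y, x -160 to +45 mm, 6 mm thick) with a raised rail along y. Origin on the table under the rail's middle; x points from the discs to the rail, z up. Rail: flat aluminium strip 36 mm wide (x -18 to +18), 340 long, 4 thick (underside 32, top 36 mm above the table) on a web 16 mm thick, so both long edges overhang 10 mm.
- disc_blue: blue disc for the blue pot, fixed on the board 98 mm before the rail line; 100 mm across, 4 thick, its top 10 mm above the table. Origin: centre of its underside; axes parallel to the station's. The rail at the same y is the blue timer's place. The discs lie 112 mm apart; which colour is where varies.
- disc_yellow: yellow disc for the yellow pot, fixed on the board 98 mm before the rail line; 100 mm across, 4 thick, its top 10 mm above the table. Origin: centre of its underside; axes parallel to the station's. The rail at the same y is the yellow timer's place. The discs lie 112 mm apart; which colour is where varies.
- disc_red: red disc for the red pot, fixed on the board 98 mm before the rail line; 100 mm across, 4 thick, its top 10 mm above the table. Origin: centre of its underside; axes parallel to the station's. The rail at the same y is the red timer's place. The discs lie 112 mm apart; which colour is where varies.
- timer_blue: blue clip-on timer, 0.14 kg, loose, may be absent. Origin: at its underside (z = 0), midway between its jaws. Case x -27 to +38, z 22 to 58, 32 mm wide in y: grip across y about 45 mm up. Hook (lip point) at -x, sprung foot at +x, then a fixed leg x 32 to 38; from x = -8 on, a seat at z = 17 that lies on the rail. Clicked home, its origin is 19 mm up, over the rail's middle line.
- lip_blue (a point): inner top edge of the blue timer's lip: timer x -14, z 12 mm. Hook wall: inner face x -19, outer x -27, z 0 to 24; the lip reaches from it to x -14 at z 6 to 12, 10 mm below the case. To fit: tip 30 degrees, hook end down, lower it with the hook 12 mm outside a rail edge (either edge will do), move in so the lip goes under, then rock the foot end down.
- foot_blue (a joint): sprung foot of the blue timer, m: 0 = sprung in (at rest, or clicked under the rail), to 0.007 pushed outward (+x); 1.4 N at 0, 0.45 N more per mm; clicks at about 10 N down. Its catch reaches in to timer x 14 mm (top z 12, 2.5 thick), then slopes down and out to x 20, z 1; black, 20 mm wide, between rigid cheeks (inner face x 19.5, z 10 to 22).
- timer_yellow: yellow clip-on timer, 0.14 kg, loose, may be absent. Origin: at its underside (z = 0), midway between its jaws. Case x -27 to +38, z 22 to 58, 32 mm wide in y: grip across y about 45 mm up. Hook (lip point) at -x, sprung foot at +x, then a fixed leg x 32 to 38; from x = -8 on, a seat at z = 17 that lies on the rail. Clicked home, its origin is 19 mm up, over the rail's middle line.
- lip_yellow (a point): inner top edge of the yellow timer's lip: timer x -14, z 12 mm. Hook wall: inner face x -19, outer x -27, z 0 to 24; the lip reaches from it to x -14 at z 6 to 12, 10 mm below the case. To fit: tip 30 degrees, hook end down, lower it with the hook 12 mm outside a rail edge (either edge will do), move in so the lip goes under, then rock the foot end down.
- foot_yellow (a joint): sprung foot of the yellow timer, m: 0 = sprung in (at rest, or clicked under the rail), to 0.007 pushed outward (+x); 1.4 N at 0, 0.45 N more per mm; clicks at about 10 N down. Its catch reaches in to timer x 14 mm (top z 12, 2.5 thick), then slopes down and out to x 20, z 1; black, 20 mm wide, between rigid cheeks (inner face x 19.5, z 10 to 22).
- timer_red: red clip-on timer, 0.14 kg, loose, may be absent. Origin: at its underside (z = 0), midway between its jaws. Case x -27 to +38, z 22 to 58, 32 mm wide in y: grip across y about 45 mm up. Hook (lip point) at -x, sprung foot at +x, then a fixed leg x 32 to 38; from x = -8 on, a seat at z = 17 that lies on the rail. Clicked home, its origin is 19 mm up, over the rail's middle line.
- lip_red (a point): inner top edge of the red timer's lip: timer x -14, z 12 mm. Hook wall: inner face x -19, outer x -27, z 0 to 24; the lip reaches from it to x -14 at z 6 to 12, 10 mm below the case. To fit: tip 30 degrees, hook end down, lower it with the hook 12 mm outside a rail edge (either edge will do), move in so the lip goes under, then rock the foot end down.
- foot_red (a joint): sprung foot of the red timer, m: 0 = sprung in (at rest, or clicked under the rail), to 0.007 pushed outward (+x); 1.4 N at 0, 0.45 N more per mm; clicks at about 10 N down. Its catch reaches in to timer x 14 mm (top z 12, 2.5 thick), then slopes down and out to x 20, z 1; black, 20 mm wide, between rigid cheeks (inner face x 19.5, z 10 to 22).
- pot_blue: white enamelled dye pot with a blue lid and rim, closed, about 0.35 kg, loose, may be absent: 80 mm across, 75 mm high to the lid's top. Origin: centre of its underside. A fixed steel arch handle stands over it along its y axis, with a wooden round grip 14 mm thick and 44 mm long.
- pot_blue_grip (a point): middle of the blue pot's wooden grip, 122 mm above the pot's underside; the grip's long axis is the pot's y, so pinch it across the pot's x.
- pot_yellow: white enamelled dye pot with a yellow lid and rim, closed, about 0.35 kg, loose, may be absent: 80 mm across, 75 mm high to the lid's top. Origin: centre of its underside. A fixed steel arch handle stands over it along its y axis, with a wooden round grip 14 mm thick and 44 mm long.
- pot_yellow_grip (a point): middle of the yellow pot's wooden grip, 122 mm above the pot's underside; the grip's long axis is the pot's y, so pinch it across the pot's x.
- pot_red: white enamelled dye pot with a red lid and rim, closed, about 0.35 kg, loose, may be absent: 80 mm across, 75 mm high to the lid's top. Origin: centre of its underside. A fixed steel arch handle stands over it along its y axis, with a wooden round grip 14 mm thick and 44 mm long.
- pot_red_grip (a point): middle of the red pot's wooden grip, 122 mm above the pot's underside; the grip's long axis is the pot's y, so pinch it across the pot's x.
- jar: bystander: amber jar with a yellow cap, 64 mm across, 85 mm high; origin at the centre of its underside
- tealight: bystander: tealight in an aluminium cup, 38 mm across, 16 mm high; origin at the centre of its underside
- tub: bystander: clear plastic tub with eggs, 70 x 90 x 60 mm (eggs stand up to 70 mm); origin at the centre of its underside

How it is judged:
By the outcome, as a careful person would: the job done as asked, in the order asked, and still so for the second after the job is handed in, with the robot touching nothing.
Of timer_blue, timer_yellow, timer_red only 2 to 3 are there at a start; the rules pass over those that are not, and their reading is None.
Of pot_blue, pot_yellow, pot_red only 2 to 3 are there at a start; the rules pass over those that are not, and their reading is None.
At some moment in a run one of pot_blue, pot_yellow, pot_red may be knocked a few centimetres aside while the robot is not near it.
It also fails if it takes over 210 s, if anything falls off the work surface, if the arm or the gripper's body presses on something with over 40 N, if the wrist force passes 120 N, or if a joint passes its speed limit or range.

ROBOT

A 6-joint arm with a two-finger parallel gripper is mounted at the origin on the work surface. World frame = base frame: x ahead of the robot, y to its left, z up, the work surface at z = 0. Lengths are in m, angles in rad, forces in N, time in s.
With the tool pointing down it reaches from about 0.3 to 0.775 m from the base axis. Payload 14.6 kg.
Tool frame: the origin (TCP) lies midway between the tips of the shut fingers; the grasp point (between the pads) lies 19 mm behind it (ctrl.hold_point_z is the distance from the TCP to the grasp point, in m); z points along the fingers, x is the direction in which the jaws open and shut, and the axes are right-handed (so a half turn about z gives the same grasp; the last joint's range is limited). The gripper opens to 94 mm and grips with 3 to 60 N. Pads are 16 mm wide; open, the fingers measure 119 mm over their backs; the gripper's body (75 mm by 177 mm) begins 78 mm behind the grasp point.
Start: joints at [-1.322, 0.3, 1.521, -0, 1.321, -0.067], TCP at [0.171, -0.523, 0.205] pointing down, gripper open.
Joint ranges: [-3.03, 3.03], [-0.79, 2.21], [0.23, 2.52], [-1.04, 4.18], [0, 3.07], [-2.55, 2.55]. Speed limits (rad/s): [2.22, 2.22, 2.57, 3.14, 3.14, 3.14].

INTERFACE

Orientations are given as [roll, pitch, yaw] about the fixed x, y, z axes, in that order (R = Rz(yaw) Ry(pitch) Rx(roll)).
In Python, from station import ctrl, viewer, ticket, nets gives the robot as it stands.
- The arm moves only by the tool carry_out, never from a script. Its argument "commands" is one flat list of numbers, 7 for each row, row after row: the closure, from -1 (fully open) to 1 (shut), so that 0 is half open, then the shift along the world's x, y, z in cm, then the turn, a rotation vector about the world's x, y, z in rad. In form: [gripper, tx, ty, tz, ax, ay, az, gripper, tx, ty, tz, ax, ay, az, ...]. A call has 1 to 12 rows; each row is the pose to reach, as a shift and turn from the pose measured when the call began; what a row does not reach only later rows make up. A row lasts 1/12 s, in which the tool goes at most 41.7 mm and 7.16 degrees, less where a joint would pass 70% of its speed; a pose out of reach is approached as far as the arm can. A call with a gripper value outside its range is refused whole. The fingers move at their own pace and stop on an object; "force" is the grip in N (left out, the last holds). Time passes only in rows, so rows that repeat a pose let the fingers close. It gives the time, the measured TCP pose, the force and the opening at its end, in the units of the state.
- ctrl.get_obs(): the state, without advancing time (a new reading comes with each control period).
- viewer.camera(name): name is "side" or "top"; returns (picture, depth): 400x640x3 uint8, blue, green, red; 400x640 float32, m along the optical axis (not along the pixel's ray), 0 where there is no reading.
- viewer.camera_info(name): a dict with "fx", "fy", "cx", "cy" (pixels), "R" (3x3) and "t" (3): a world point X has camera coordinates R X + t. Camera axes: x right, y down, z forward; pixel columns grow to the right and rows downward; lengths in m; the calibration is good to about 2 mm. A picture is of the moment at which its call begins. camera_info takes no time and is no camera call.
- ticket.hand_in(): hands the job in, once; it reports no verdict.
Trained networks look in the newest picture that a camera, given by its name, has taken for a name from the list of things; names that differ only in an ending like _2 or _b are one class to them, and where a whole thing is asked for, a point or a joint stands for the part that bears it (a point fixed in the world has none). Each returns a list of dicts, best first, with "confidence" (0 to 1); they miss things now and then, are a little off and sometimes report something else, mostly with a low value. They report only what shows in the picture. A call takes as long as a camera call.
- nets.silhouettes(camera, thing): "region" (400x640 bool, what is visible of it) and "extent" ([left, top, right, bottom] in pixels, round what is visible of it).
The state is a dict: "time_s": time; "qpos": joint angles; "joint_vel": joint speeds; "tau": joint torques, N m; "ee_pos": TCP position; "eef_rot": TCP orientation; "force": force on the tool from outside, world axes, zero at the start; "moment": the same for the moment, N m; "grip_width": finger opening in m.
Only numpy, scipy, OpenCV 4.12 (cv2) and the standard library are available. Lean on these libraries where they do the work, as an engineer would, in place of code of your own. Each camera call takes 0.05 s, during which the arm holds its last target. There are 200 camera calls.

## Working session

There is one attempt and no reset: what is moved stays moved. The work goes in short steps, Python scripts to look and compute and a tool call to move; the robot and the scene stay as the last step left them, time stands still between calls to the robot, and variables do not carry over. Pictures are saved under pics/ and viewed, about 12 in all and at most 16, crops included, and the job is handed in when it is done.

Besides the shell and the picture viewer there is one more tool, called after "Emit:" as name(argument=value, ...), one argument or row to a line, values as JSON. carry_out: Moves the arm, as the interface text tells. Its arguments: {"type":"object","properties":{"commands":{"type":"array","items":{"type":"number"}},"force":{"type":"number"}},"required":["commands"]}

```bash
ls; mkdir -p pics
cat > h.py <<'E'
import numpy as np, cv2
from station import ctrl, viewer, ticket, nets
def pts(cam, depth, mask):
    i=viewer.camera_info(cam); v,u=np.nonzero(mask&(depth>0)); z=depth[v,u]
    c=np.stack([(u-i['cx'])/i['fx']*z,(v-i['cy'])/i['fy']*z,z],1)
    return (c-np.array(i['t']))@np.array(i['R'])
E
python3 - <<'E'
from h import *
for c in('top','side'):
    p,d=viewer.camera(c); cv2.imwrite(f'pics/{c}0.png',p); np.save(f'{c}0.npy',d)
    i=viewer.camera_info(c); print(c,i)
    for n in ['disc_blue','disc_yellow','disc_red','timer_blue','timer_yellow','timer_red','pot_blue','pot_yellow','pot_red','jar','tealight','tub']:
        for r in nets.silhouettes(c,n)[:2]:
            P=pts(c,d,r['region'])
            print(n,round(r['confidence'],2),r['extent'],P.mean(0).round(3) if len(P) else '',np.percentile(P,98,axis=0).round(3) if len(P) else '',np.percentile(P,2,axis=0).round(3) if len(P) else '')
print(ctrl.get_obs(), ctrl.hold_point_z)
E
```

```text
pics
top {'fx': 367.25540630470374, 'fy': 367.25540630470374, 'cx': 317.62533563724884, 'cy': 199.66304123377, 'R': array([[-0.02736569, -0.99959784, -0.00743444],
       [-0.99167934,  0.02808328, -0.12563209],
       [ 0.12579035,  0.00393457, -0.99204904]]), 't': array([-0.01322971,  0.55402072,  1.01937165])}
disc_blue 0.9 [259.5, 187.7, 293.5, 217.4] [0.558 0.092 0.009] [0.601 0.138 0.013] [0.515 0.047 0.005]
disc_blue 0.62 [396.5, 185.0, 421.8, 204.3] [ 0.557 -0.287  0.05 ] [ 0.58  -0.258  0.061] [ 0.536 -0.32   0.003]
disc_yellow 0.96 [336.6, 184.8, 365.8, 219.0] [ 0.553 -0.132  0.009] [ 0.597 -0.089  0.013] [ 0.509 -0.176  0.005]
disc_red 0.74 [156.0, 214.9, 193.0, 246.9] [0.482 0.371 0.074] [0.518 0.412 0.129] [0.449 0.342 0.017]
timer_blue 0.82 [432.6, 203.1, 459.9, 216.6] [ 0.511 -0.393  0.053] [ 0.53  -0.365  0.061] [ 0.495 -0.425  0.009]
pot_blue 0.69 [191.1, 198.2, 228.1, 226.3] [0.521 0.272 0.073] [0.559 0.315 0.128] [0.485 0.241 0.007]
pot_yellow 0.63 [193.2, 237.8, 231.0, 270.1] [0.408 0.27  0.074] [0.444 0.311 0.128] [0.371 0.24  0.009]
pot_red 0.78 [153.5, 210.5, 1
[... 2147 characters left out ...]
 [0.695 0.149 0.038] [ 0.497 -0.2    0.003]
{'time_s': 1.3, 'qpos': array([-1.32161847e+00,  2.99925057e-01,  1.52098584e+00,  1.28228581e-05,
        1.32070843e+00, -6.66041524e-02]), 'joint_vel': array([ 0.00010098,  0.00101126,  0.0008242 , -0.00028948, -0.00062897,
        0.00091508]), 'tau': array([-1.04552032e-04, -5.31664574e+01, -3.52914941e+01,  7.09095108e-02,
        2.13354727e-02, -2.11272680e-05]), 'ee_pos': array([ 0.17080464, -0.52279906,  0.20543783]), 'eef_rot': array([-3.14157848e+00,  2.57859867e-05, -1.25501749e+00]), 'force': array([ 0.0193305 ,  0.45985434, -0.07947017]), 'moment': array([0.03939887, 0.01455298, 0.07996609]), 'grip_width': 0.09402127064547186} 0.0188
```

Run:
```python
import cv2,numpy as np
a=cv2.imread('pics/top0.png'); b=cv2.imread('pics/side0.png')
A=cv2.resize(a[140:300,140:500],None,fx=2.2,fy=2.2,interpolation=cv2.INTER_CUBIC)
cv2.imwrite('pics/a.png',A)
B=cv2.resize(b[100:390,220:420],None,fx=2,fy=2,interpolation=cv2.INTER_CUBIC)
C=cv2.resize(b[275:385,295:370],None,fx=5,fy=5,interpolation=cv2.INTER_CUBIC)
o=np.zeros((580,800,3),np.uint8);o[:,:400]=B;o[:550,410:785]=C;cv2.imwrite('pics/b.png',o)
```

```text
(no output)
```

View pics/a.png

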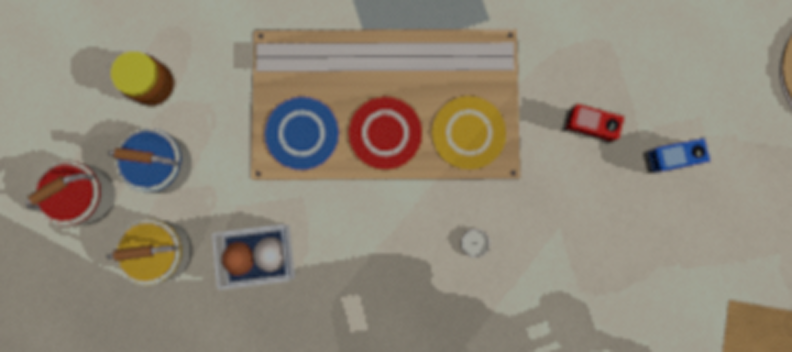

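View pics/b.png

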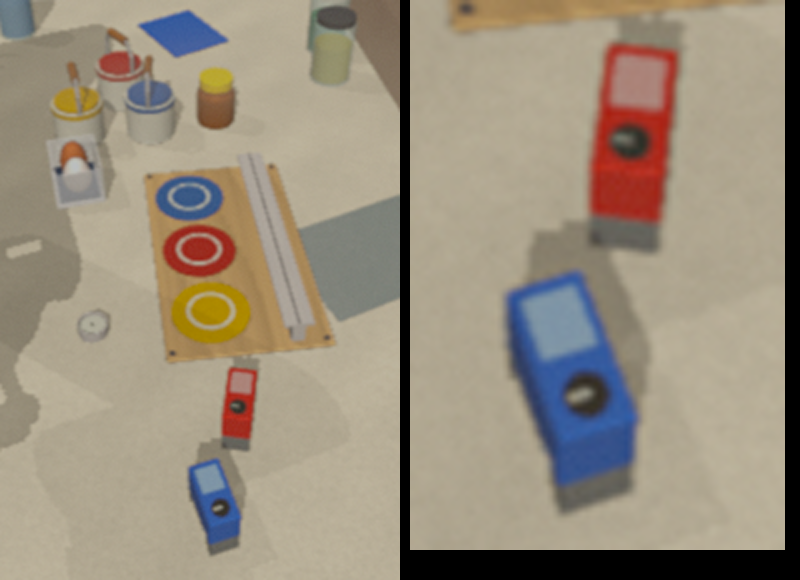

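Three pots and two timers, red and blue, are present. In the 2.2x crop, the red timer is at about (593,122) and the blue at (678,155). The discs at (302,133), (385,133) and (469,133) run blue, red, yellow. Each timer has its display toward the board and its knob away from it, but I can't yet tell which end carries the hook. Next I measure exact poses.

```bash
cat >> h.py <<'E'
def cloud(cam,d,lo,hi):
    P=pts(cam,d,np.ones(d.shape,bool)); return P[((P>lo)&(P<hi)).all(1)]
def rect(P): 
    (c,s,a)=cv2.minAreaRect((P[:,:2]*1000).astype(np.float32)); return np.round(c,1),np.round(s,1),round(a,1),len(P)
E
python3 - <<'E'
from h import *
for c in('top','side'):
    d=np.load(f'{c}0.npy'); p=cv2.imread(f'pics/{c}0.png'); i=viewer.camera_info(c)
    print(c,'campos',(-np.array(i['R']).T@i['t']).round(3))
    print('red ',rect(cloud(c,d,[.50,-.36,.052],[.62,-.23,.07])))
    print('blue',rect(cloud(c,d,[.46,-.47,.052],[.55,-.345,.07])))
    R=cloud(c,d,[.58,-.25,.033],[.72,.2,.045]);print('rail',rect(R),np.median(R[:,2]))
    B=cloud(c,d,[.46,-.25,.0045],[.58,.2,.0075]);print('board z',np.median(B[:,2]))
    for n,(x,y) in dict(b=(.521,.272),y=(.408,.27),r=(.482,.371)).items():
        g=cloud(c,d,[x-.06,y-.06,.112],[x+.06,y+.06,.14]); print(n,'grip',rect(g), g.mean(0).round(4), np.percentile(g[:,2],95))
    # table level
    T=cloud(c,d,[.3,-.3,-.01],[.38,.0,.008]);print('table',np.median(T[:,2]))
E
```

```text
top campos [ 0.421 -0.033  1.081]
red  (array([ 557.7, -291.7]), array([65. , 32.5]), 73.1, 261)
blue (array([ 511.9, -397.5]), array([31.7, 65.4]), 10.3, 267)
rail (array([654.7, -22.1]), array([340.2,  36.7]), 88.5, 1264) 0.03552955663761519
board z 0.0060803393569305786
b grip (array([523.3, 279.2]), array([68.4, 13.7]), 80.6, 112) [0.5229 0.2773 0.1249] 0.12993065276843227
y grip (array([408.3, 277.3]), array([13.7, 64.1]), 5.6, 116) [0.4085 0.2759 0.1256] 0.12943191301527296
r grip (array([496.7, 359.4]), array([ 13.5, 111.6]), 28.7, 118) [0.485  0.3786 0.1254] 0.13063377207470334
table -0.0007341766426838466
side campos [ 0.441 -0.781  0.744]
red  (array([ 558. , -293.2]), array([66.3, 32. ]), 73.2, 416)
blue (array([ 512.6, -398.9]), array([32.2, 65.2]), 10.1, 571)
rail (array([654.6, -22.6]), array([344.6,  37.1]), 88.5, 1202) 0.03649457688293572
board z 0.006268667594555804
b grip (array([522.2, 272.5]), array([61.3, 12.3]), 83.1, 56) [0.5221 0.2694 0.1251] 0.13076124940981929
y grip (array([408.6, 272.3]), array([13.1, 56.7]), 5.7, 52) [0.4086 0.2693 0.126 ] 0.130427050339508
r grip (array([482.9, 377.9]), array([13.5, 66.4]), 30.9, 56) [0.4857 0.3731 0.1246] 0.13027451994722503
table 0.0004222713488067942
```

Emit:
carry_out(
  commands=[-1,38.7,23.0,-8,0,0,0.96,-1,38.7,23.0,-8,0,0,0.96,-1,38.7,23.0,-8,0,0,0.96,-1,38.7,23.0,-8,0,0,0.96,-1,38.7,23.0,-8,0,0,0.96,-1,38.7,23.0,-8,0,0,0.96,-1,38.7,23.0,-8,0,0,0.96,-1,38.7,23.0,-8,0,0,0.96,-1,38.7,23.0,-8,0,0,0.96,-1,38.7,23.0,-8,0,0,0.96,-1,38.7,23.0,-8,0,0,0.96,-1,38.7,23.0,-8,0,0,0.96],
  force=40,
)

```text
time_s: 2.3
ee_pos: [0.5617, -0.2884, 0.1234]
eef_rot: [-3.14, 0.001, -0.29]
force: [-1.5, 1.3, -0.2]
grip_width: 0.0941
```

Emit:
carry_out(
  commands=[-1,-0.4,-0.4,-4,0,0,0,-1,-0.4,-0.4,-7,0,0,0,-1,-0.4,-0.4,-9.7,0,0,0,-1,-0.4,-0.4,-9.7,0,0,0,-1,-0.4,-0.4,-9.7,0,0,0,1,-0.4,-0.4,-9.7,0,0,0,1,-0.4,-0.4,-9.7,0,0,0,1,-0.4,-0.4,-9.7,0,0,0,1,-0.4,-0.4,-9.7,0,0,0,1,-0.4,-0.4,-9.7,0,0,0,1,-0.4,-0.4,-9.7,0,0,0,1,-0.4,-0.4,-9.7,0,0,0],
)

```text
time_s: 3.3
ee_pos: [0.5578, -0.2924, 0.0266]
eef_rot: [-3.14, 0.001, -0.29]
force: [0.4, 1.1, 0.3]
grip_width: 0.0507
```

Emit:
carry_out(
  commands=[1,0,0,0,0,0,0,1,0,0,0,0,0,0,1,0,0,0,0,0,0,1,0,0,0,0,0,0,1,0,0,0,0,0,0,1,0,0,0,0,0,0,1,0,0,2,0,0,0,1,0,0,6,0,0,0,1,0,0,10,0,0,0,1,0,0,14,0,0,0,1,0,0,18,0,0,0,1,0,0,20,0,0,0],
)

```text
time_s: 4.3
ee_pos: [0.5584, -0.2928, 0.2321]
eef_rot: [3.141, -0.004, -0.29]
force: [0.6, -0.6, -1.1]
grip_width: 0.0315
```

Emit:
carry_out(
  commands=[1,-11,-13,10,0,0,-1.28,1,-11,-13,10,0,0,-1.28,1,-11,-13,10,0,0,-1.28,1,-11,-13,10,0,0,-1.28,1,-11,-13,10,0,0,-1.28,1,-11,-13,10,0,0,-1.28,1,-11,-13,10,0,0,-1.28,1,-11,-13,10,0,0,-1.28,1,-11,-13,10,0,0,-1.28,1,-11,-13,10,0,0,-1.28,1,-11,-13,10,0,0,-1.28,1,-11,-13,10,0,0,-1.28],
)

```text
time_s: 5.3
ee_pos: [0.4483, -0.4228, 0.3318]
eef_rot: [3.141, -0.004, -1.572]
force: [0.0, -0.9, -2.0]
grip_width: 0.0317
```

```bash
cat >> h.py <<'E'
def crop(cam,p,X,h=45,s=6):
    i=viewer.camera_info(cam); c=np.array(i['R'])@X+i['t']; u=int(c[0]/c[2]*i['fx']+i['cx']); v=int(c[1]/c[2]*i['fy']+i['cy'])
    v0,u0=max(v-h,0),max(u-h,0); return cv2.resize(p[v0:v+h,u0:u+h],None,fx=s,fy=s,interpolation=cv2.INTER_CUBIC)
E
python3 - <<'E'
from h import *
o=ctrl.get_obs();print(o['ee_pos'],o['eef_rot'],o['grip_width'],o['force'])
p,d=viewer.camera('side'); cv2.imwrite('pics/s1.png',crop('side',p,o['ee_pos']))
E
```

```text
[ 0.44832258 -0.42276098  0.33177566] [ 3.14098811 -0.00395015 -1.57182263] 0.03174439549721358 [ 0.0152859  -0.91085445 -2.02739311]
```

View pics/s1.png

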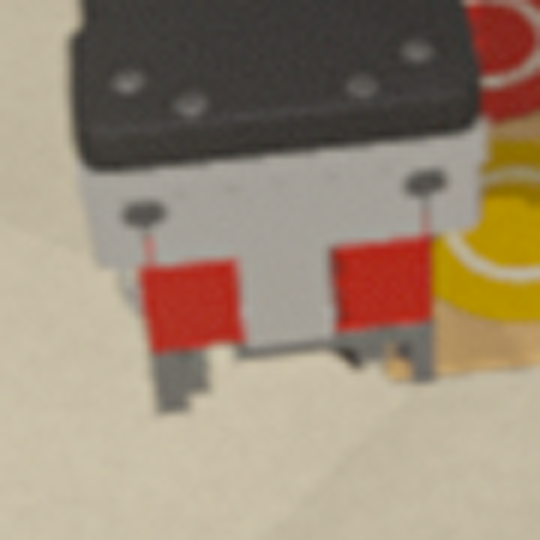

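The crop shows the hook at the left end (around (180,380)), with an open gap beside it. The seat, foot and thin leg are at the right, out to (425,360). So the knob end is the hook end, and the hook already points to world -x, toward the rail's near edge.

```bash
cat >> h.py <<'E'
from scipy.spatial.transform import Rotation as Ro
RAIL=np.array([.6547,-.0223,0]); YAW=-.026; TC=np.array([.0055,0,.0266])  # TCP in timer frame
def rv(Rg):
    o=ctrl.get_obs(); return (Ro.from_matrix(Rg)*Ro.from_euler('xyz',o['eef_rot']).inv()).as_rotvec()
def goal(Lx,Lz,yst,deg,show=True):
    "lip tip station x,z (mm), y (m), tilt hook down -> command numbers"
    S=Ro.from_euler('z',YAW).as_matrix(); T=Ro.from_euler('y',-deg,degrees=True).as_matrix()
    O=np.array([Lx/1000,yst,Lz/1000])-T@np.array([-.014,0,.012])
    p=RAIL+S@(O+T@TC)
    Rg=S@T@Ro.from_euler('xyz',[np.pi,0,-np.pi/2]).as_matrix()
    o=ctrl.get_obs(); print('L',Lx,Lz,deg,'tcp',p.round(4),'cm',((p-o['ee_pos'])*100).round(2),'rv',rv(Rg).round(3))
E
python3 -c "
from h import *
goal(-30,90,0,30);goal(-30,29.8,0,30)"
```

```text
L -30 90 30 tcp [ 0.6343 -0.0218  0.1124] cm [ 18.59  40.1  -21.94] rv [-0.003 -0.524 -0.026]
L -30 29.8 30 tcp [ 0.6343 -0.0218  0.0522] cm [ 18.59  40.1  -27.96] rv [-0.003 -0.524 -0.026]
```

Emit:
carry_out(
  commands=[1,18.6,40.1,-21.9,-0.003,-0.524,-0.026,1,18.6,40.1,-21.9,-0.003,-0.524,-0.026,1,18.6,40.1,-21.9,-0.003,-0.524,-0.026,1,18.6,40.1,-21.9,-0.003,-0.524,-0.026,1,18.6,40.1,-21.9,-0.003,-0.524,-0.026,1,18.6,40.1,-21.9,-0.003,-0.524,-0.026,1,18.6,40.1,-21.9,-0.003,-0.524,-0.026,1,18.6,40.1,-21.9,-0.003,-0.524,-0.026,1,18.6,40.1,-21.9,-0.003,-0.524,-0.026,1,18.6,40.1,-21.9,-0.003,-0.524,-0.026,1,18.6,40.1,-21.9,-0.003,-0.524,-0.026,1,18.6,40.1,-21.9,-0.003,-0.524,-0.026],
  force=50,
)

```text
time_s: 6.35
ee_pos: [0.6347, -0.0195, 0.1119]
eef_rot: [-2.618, -0.001, -1.594]
force: [0.3, -1.1, -1.0]
grip_width: 0.0321
```

Emit:
carry_out(
  commands=[1,0,0,0,0,0,0,1,0,0,0,0,0,0,1,0,0,0,0,0,0],
)

```text
time_s: 6.6
ee_pos: [0.6346, -0.0198, 0.1121]
eef_rot: [-2.618, -0.002, -1.593]
force: [-0.1, -0.0, -0.4]
grip_width: 0.0317
```

Run:
```python
from h import *
goal(-30,90,0,30);goal(-30,29.8,0,30);goal(-14,29.8,0,30)
o=ctrl.get_obs()
p,d=viewer.camera('side'); cv2.imwrite('pics/s2.png',crop('side',p,o['ee_pos'],40,7))
for c in ('side','top'):
    if c=='top': p,d=viewer.camera(c)
    P=cloud(c,d,[.58,-.10,.08],[.72,.05,.2]); 
    hsv=cv2.cvtColor(p,cv2.COLOR_BGR2HSV); m=((hsv[...,0]<8)|(hsv[...,0]>172))&(hsv[...,1]>150)
    Q=pts(c,d,m); Q=Q[((Q>[.55,-.1,.07])&(Q<[.75,.06,.2])).all(1)]; print(c,len(Q),Q.mean(0).round(4),Q.min(0).round(4),Q.max(0).round(4)) if len(Q) else 0
```

```text
L -30 90 30 tcp [ 0.6343 -0.0218  0.1124] cm [-0.03 -0.2   0.03] rv [ 0.002 -0.    -0.004]
L -30 29.8 30 tcp [ 0.6343 -0.0218  0.0522] cm [-0.03 -0.2  -5.99] rv [ 0.002 -0.    -0.004]
L -14 29.8 30 tcp [ 0.6503 -0.0222  0.0522] cm [ 1.57 -0.24 -5.99] rv [ 0.002 -0.    -0.004]
side 208 [ 0.6309 -0.0341  0.1297] [ 0.5936 -0.0398  0.089 ] [ 0.6664 -0.0087  0.157 ]
top 83 [ 0.6429 -0.0222  0.1465] [ 0.6109 -0.0377  0.1318] [ 0.6609 -0.0063  0.1572]
```

View pics/s2.png

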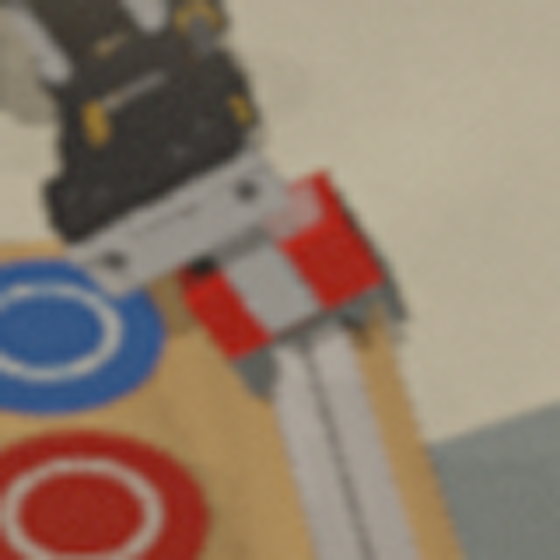

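Emit:
carry_out(
  commands=[1,0,-0.2,-2,0.002,0,-0.004,1,0,-0.2,-4,0.002,0,-0.004,1,0,-0.2,-5,0.002,0,-0.004,1,0,-0.2,-5.5,0.002,0,-0.004,1,0,-0.2,-6,0.002,0,-0.004,1,0,-0.2,-6,0.002,0,-0.004,1,0,-0.2,-6,0.002,0,-0.004],
)

```text
time_s: 7.28
ee_pos: [0.6351, -0.0229, 0.0535]
eef_rot: [-2.616, 0.0, -1.599]
force: [-0.0, 0.4, -1.1]
grip_width: 0.0316
```

Emit:
carry_out(
  commands=[1,0.4,0,0,0,0,0,1,0.8,0,0,0,0,0,1,1.2,-0.02,0,0,0,0,1,1.4,-0.03,0,0,0,0,1,1.6,-0.04,0,0,0,0,1,1.6,-0.04,0,0,0,0,1,1.6,-0.04,0,0,0,0],
)

```text
time_s: 7.87
ee_pos: [0.6511, -0.0233, 0.0535]
eef_rot: [-2.616, 0.0, -1.599]
force: [-0.1, -0.6, -2.1]
grip_width: 0.0318
```

Run:
```python
from h import *
goal(-14,29.8,0,30)
goal(-14,30,0,24)
goal(-14,30.2,0,18)
goal(-14,30.4,0,12)
goal(-14,30.7,0,6)
goal(-14,31,0,0)
o=ctrl.get_obs();print(o['force'],o['ee_pos'],o['eef_rot'])
p,d=viewer.camera('side'); cv2.imwrite('pics/s3.png',crop('side',p,o['ee_pos'],35,8))
```

```text
L -14 29.8 30 tcp [ 0.6503 -0.0222  0.0522] cm [-0.09  0.11 -0.13] rv [-0.     0.002  0.003]
L -14 30 24 tcp [ 0.6526 -0.0222  0.0513] cm [ 0.14  0.11 -0.22] rv [0.003 0.107 0.003]
L -14 30.2 18 tcp [ 0.6547 -0.0223  0.0501] cm [ 0.36  0.1  -0.34] rv [0.006 0.211 0.003]
L -14 30.4 12 tcp [ 0.6567 -0.0224  0.0487] cm [ 0.56  0.1  -0.47] rv [0.008 0.316 0.003]
L -14 30.7 6 tcp [ 0.6586 -0.0224  0.0473] cm [ 0.74  0.09 -0.62] rv [0.011 0.421 0.003]
L -14 31 0 tcp [ 0.6602 -0.0224  0.0456] cm [ 0.91  0.09 -0.79] rv [0.014 0.525 0.003]
[-0.05624067 -0.63863553 -2.06051749] [ 0.65114064 -0.02333037  0.05347026] [-2.61605209e+00  2.27346358e-04 -1.59937218e+00]
```

View pics/s3.png

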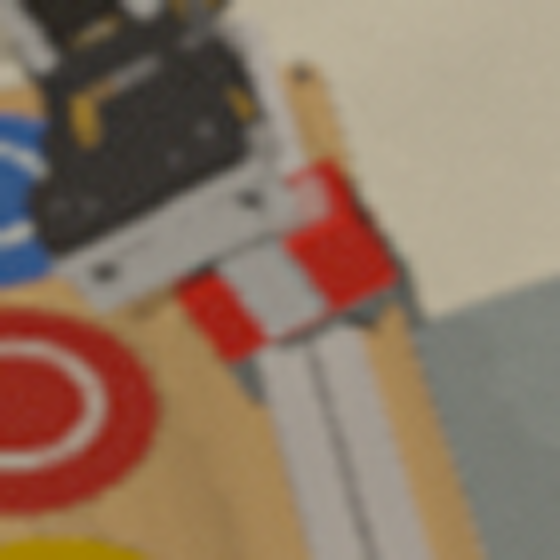

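Emit:
carry_out(
  commands=[1,-0.06,0.1,-0.14,0,0,0.003,1,-0.06,0.1,-0.14,0,0,0.003,1,0.05,0.1,-0.2,0,0.05,0.003,1,0.14,0.1,-0.25,0.003,0.107,0.003,1,0.25,0.1,-0.31,0.004,0.16,0.003,1,0.36,0.1,-0.37,0.006,0.211,0.003,1,0.36,0.1,-0.37,0.006,0.211,0.003,1,0.36,0.1,-0.37,0.006,0.211,0.003],
)

```text
time_s: 8.58
ee_pos: [0.6552, -0.0224, 0.0501]
eef_rot: [-2.825, 0.0, -1.596]
force: [0.2, -0.6, 2.4]
grip_width: 0.0316
```

Run:
```python
from h import *
goal(-14,30.2,0,18)
goal(-14,30.4,0,12)
goal(-14,30.7,0,6)
goal(-14,31,0,0)
o=ctrl.get_obs();print(o['force'],o['moment'],o['ee_pos'],o['eef_rot'])
```

```text
L -14 30.2 18 tcp [ 0.6547 -0.0223  0.0501] cm [-0.05  0.01  0.01] rv [-0.     0.003 -0.   ]
L -14 30.4 12 tcp [ 0.6567 -0.0224  0.0487] cm [ 0.15  0.   -0.13] rv [ 0.002  0.108 -0.   ]
L -14 30.7 6 tcp [ 0.6586 -0.0224  0.0473] cm [ 0.34 -0.   -0.28] rv [ 0.005  0.212 -0.   ]
L -14 31 0 tcp [ 0.6602 -0.0224  0.0456] cm [ 0.5  -0.01 -0.45] rv [ 0.008  0.317 -0.   ]
[ 0.20662272 -0.56269969  2.41336307] [-0.03409711 -0.27633802 -0.06696997] [ 0.65520463 -0.02235976  0.05005523] [-2.82459545e+00  4.34885731e-04 -1.59633370e+00]
```

Emit:
carry_out(
  commands=[1,0.08,0,-0.07,0.001,0.055,0,1,0.15,0,-0.13,0.002,0.108,0,1,0.25,0,-0.22,0.003,0.16,0,1,0.34,0,-0.3,0.005,0.212,0,1,0.42,0,-0.4,0.006,0.265,0,1,0.5,0,-0.48,0.008,0.317,0,1,0.5,0,-0.52,0.008,0.34,0,1,0.5,0,-0.52,0.008,0.34,0],
)

```text
time_s: 9.25
ee_pos: [0.6606, -0.0223, 0.0458]
eef_rot: [3.119, -0.0, -1.596]
force: [-7.4, 0.1, 16.3]
grip_width: 0.0316
```

Run:
```python
from h import *
goal(-14,31,0,0)
o=ctrl.get_obs();print(o['force'],o['moment'],o['ee_pos'],o['eef_rot'])
```

```text
L -14 31 0 tcp [ 0.6602 -0.0224  0.0456] cm [-0.04 -0.01 -0.02] rv [-0.    -0.022 -0.001]
[-7.40523744  0.11700678 16.2912234 ] [ 0.01628945  1.32643536 -0.013186  ] [ 0.66056231 -0.02233258  0.04579622] [ 3.11921510e+00 -8.64537465e-05 -1.59606138e+00]
```

Emit:
carry_out(
  commands=[1,0,0,-0.1,0,0.03,0,1,-0.04,0,-0.15,0,0.04,0,1,-0.04,0,-0.15,0,0.04,0,1,-0.04,0,0,0,-0.022,0,1,-0.04,0,0,0,-0.022,0,1,-0.04,0,0,0,-0.022,0],
)

```text
time_s: 9.75
ee_pos: [0.6595, -0.0223, 0.0456]
eef_rot: [3.141, 0.001, -1.596]
force: [-1.1, 0.0, 1.3]
grip_width: 0.0316
```

Emit:
carry_out(
  commands=[1,0,0,0.1,0,0,0,1,0,0,0.2,0,0,0,1,0,0,0.2,0,0,0],
)

```text
time_s: 10.0
ee_pos: [0.659, -0.0222, 0.0465]
eef_rot: [3.139, 0.001, -1.596]
force: [1.0, 0.8, -7.9]
grip_width: 0.0319
```

Run:
```python
from h import *
goal(-14,31,0,0)
o=ctrl.get_obs();print(o['force'],o['moment'],o['ee_pos'],o['eef_rot'])
p,d=viewer.camera('side'); cv2.imwrite('pics/s4.png',crop('side',p,o['ee_pos'],35,8))
```

```text
L -14 31 0 tcp [ 0.6602 -0.0224  0.0456] cm [ 0.12 -0.02 -0.09] rv [-0.001 -0.003 -0.001]
[ 0.96922067  0.79926362 -7.89789326] [ 0.07584538 -0.08461578  0.01673675] [ 0.65899187 -0.02222845  0.04648168] [ 3.13897720e+00  8.98572749e-04 -1.59603453e+00]
```

View pics/s4.png

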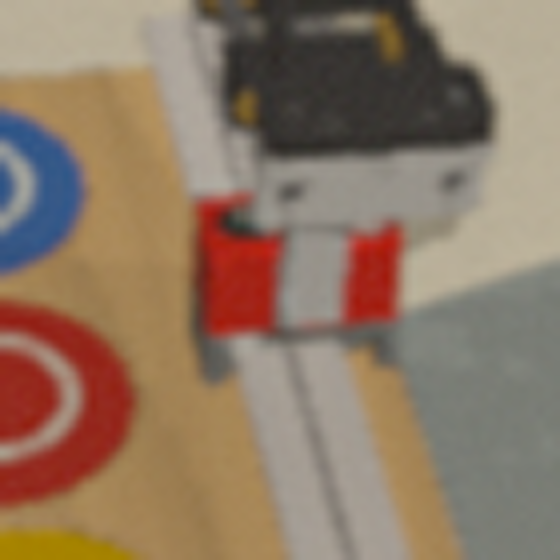

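Emit:
carry_out(
  commands=[1,0,0,-0.08,0,0,0,1,0,0,-0.08,0,0,0,-1,0,0,-0.08,0,0,0,-1,0,0,-0.08,0,0,0,-1,0,0,-0.08,0,0,0,-1,0,0,-0.08,0,0,0,-1,0,0,0,0,0,0,-1,0,0,0,0,0,0,-1,0,0,4,0,0,0,-1,0,0,8,0,0,0,-1,0,0,12,0,0,0,-1,0,0,14,0,0,0],
)

```text
time_s: 11.05
ee_pos: [0.6601, -0.0222, 0.1922]
eef_rot: [-3.138, 0.0, -1.596]
force: [-0.3, 0.1, 0.6]
grip_width: 0.0932
```

```bash
cat >> h.py <<'E'
def to(x,y,z,yaw):
    o=ctrl.get_obs(); print('cm',((np.array([x,y,z])-o['ee_pos'])*100).round(2),'rv',rv(Ro.from_euler('xyz',[np.pi,0,yaw]).as_matrix()).round(3))
E
python3 - <<'E'
from h import *
for c in('top','side'):
    p,d=viewer.camera(c)
    print('red ',rect(cloud(c,d,[.60,-.06,.065],[.72,.02,.085])), np.median(cloud(c,d,[.63,-.03,.065],[.68,-.01,.085])[:,2]))
    print('blue',rect(cloud(c,d,[.46,-.47,.052],[.55,-.345,.07])))
to(.5122,-.3982,.14,np.deg2rad(10.2)-np.pi); to(.5122,-.3982,.14,np.deg2rad(10.2))
E
```

```text
red  (array([0., 0.]), array([0., 0.]), 0.0, 0) nan
blue (array([ 512.2, -397.1]), array([31.7, 64. ]), 9.7, 265)
red  (array([659.5, -23.6]), array([36.9, 65.1]), 87.8, 278) 0.07804972132809986
blue (array([ 512.5, -398.8]), array([32.5, 65.8]), 9.7, 569)
cm [-14.82 -37.59  -5.14] rv [ 0.003  0.004 -1.368]
cm [-14.82 -37.59  -5.14] rv [-0.004  0.003  1.774]
  return _methods._mean(a, axis=axis, dtype=dtype,
  ret = ret.dtype.type(ret / rcount)
```

Emit:
carry_out(
  commands=[-1,-14.8,-37.6,-5,-0.004,0.003,1.77,-1,-14.8,-37.6,-5,-0.004,0.003,1.77,-1,-14.8,-37.6,-5,-0.004,0.003,1.77,-1,-14.8,-37.6,-5,-0.004,0.003,1.77,-1,-14.8,-37.6,-5,-0.004,0.003,1.77,-1,-14.8,-37.6,-5,-0.004,0.003,1.77,-1,-14.8,-37.6,-5,-0.004,0.003,1.77,-1,-14.8,-37.6,-5,-0.004,0.003,1.77,-1,-14.8,-37.6,-5,-0.004,0.003,1.77,-1,-14.8,-37.6,-5,-0.004,0.003,1.77,-1,-14.8,-37.6,-5,-0.004,0.003,1.77,-1,-14.8,-37.6,-5,-0.004,0.003,1.77],
)

```text
time_s: 12.15
ee_pos: [0.5105, -0.4003, 0.1393]
eef_rot: [-3.14, 0.003, -0.134]
force: [0.3, 0.9, -0.6]
grip_width: 0.0939
```

```bash
python3 -c "
from h import *
to(.5123,-.398,.026,np.deg2rad(9.8))"
```

```text
cm [  0.18   0.23 -11.33] rv [-0.001 -0.003  0.305]
```

Emit:
carry_out(
  commands=[-1,0.18,0.23,-2,-0.001,-0.003,0.305,-1,0.18,0.23,-4,-0.001,-0.003,0.305,-1,0.18,0.23,-4,-0.001,-0.003,0.305,-1,0.18,0.23,-7,-0.001,-0.003,0.305,-1,0.18,0.23,-10,-0.001,-0.003,0.305,-1,0.18,0.23,-11.3,-0.001,-0.003,0.305,0,0.18,0.23,-11.3,-0.001,-0.003,0.305,1,0.18,0.23,-11.3,-0.001,-0.003,0.305,1,0.18,0.23,-11.3,-0.001,-0.003,0.305,1,0.18,0.23,-11.3,-0.001,-0.003,0.305,1,0.18,0.23,-11.3,-0.001,-0.003,0.305,1,0.18,0.23,-11.3,-0.001,-0.003,0.305],
)

```text
time_s: 13.15
ee_pos: [0.5126, -0.3983, 0.0273]
eef_rot: [3.141, -0.001, 0.171]
force: [0.7, 0.2, 0.2]
grip_width: 0.0574
```

Emit:
carry_out(
  commands=[1,0,0,0,0,0,0,1,0,0,0,0,0,0,1,0,0,0,0,0,0,1,0,0,0,0,0,0,1,0,0,0,0,0,0,1,0,0,0,0,0,0,1,0,0,0,0,0,0,1,0,0,0,0,0,0],
)

```text
time_s: 13.82
ee_pos: [0.5127, -0.3983, 0.0274]
eef_rot: [3.141, -0.001, 0.171]
force: [-0.3, 1.1, 1.6]
grip_width: 0.0319
```

```bash
python3 -c "
from h import *
o=ctrl.get_obs();print(o)
to(.45,-.42,.33,-1.5708)"
```

```text
{'time_s': 13.8167, 'qpos': array([-7.17004226e-01,  6.99137542e-01,  1.36482109e+00,  3.70286153e-04,
        1.07645314e+00, -8.88592683e-01]), 'joint_vel': array([ 6.27160939e-04, -6.19053494e-04, -1.10971901e-04, -2.71431753e-04,
        7.34022309e-05, -1.37556550e-03]), 'tau': array([-1.51895075e-01, -6.90305185e+01, -3.07107246e+01,  1.03198254e-02,
       -4.56519483e-02,  7.14291818e-03]), 'ee_pos': array([ 0.51265499, -0.39825068,  0.02736782]), 'eef_rot': array([ 3.14088174e+00, -9.97693561e-04,  1.71413321e-01]), 'force': array([-0.34992513,  1.08604918,  1.58139336]), 'moment': array([-0.00575351, -0.05779426,  0.00228247]), 'grip_width': 0.031852326997376154}
cm [-6.27 -2.17 30.26] rv [ 1.000e-03  0.000e+00 -1.742e+00]
```

Emit:
carry_out(
  commands=[1,0,0,3,0,0,0,1,0,0,7,0,0,0,1,-6,-2.2,30,0,0,-1.74,1,-6,-2.2,30,0,0,-1.74,1,-6,-2.2,30,0,0,-1.74,1,-6,-2.2,30,0,0,-1.74,1,-6,-2.2,30,0,0,-1.74,1,-6,-2.2,30,0,0,-1.74,1,-6,-2.2,30,0,0,-1.74,1,-6,-2.2,30,0,0,-1.74,1,-6,-2.2,30,0,0,-1.74,1,-6,-2.2,30,0,0,-1.74],
)

```text
time_s: 14.82
ee_pos: [0.4525, -0.4202, 0.3271]
eef_rot: [3.141, -0.0, -1.085]
force: [-0.0, -0.7, -0.9]
grip_width: 0.0316
```

Emit:
carry_out(
  commands=[1,0,0,0,0,0,-0.5,1,0,0,0,0,0,-0.5,1,0,0,0,0,0,-0.5,1,0,0,0,0,0,-0.5,1,0,0,0,0,0,-0.5],
)

```text
time_s: 15.23
ee_pos: [0.4525, -0.4202, 0.3267]
eef_rot: [3.14, 0.0, -1.591]
force: [0.2, -0.3, -0.8]
grip_width: 0.0318
```

```bash
sed -i 's/,.0266\])/,.0274])/' h.py
python3 - <<'E'
from h import *
o=ctrl.get_obs();print(o['ee_pos'],o['eef_rot'],o['grip_width'])
p,d=viewer.camera('side'); cv2.imwrite('pics/s5.png',crop('side',p,o['ee_pos']))
goal(-30,90,.112,30)
E
```

```text
[ 0.45245472 -0.42021831  0.32668852] [ 3.14019727e+00  4.25202049e-05 -1.59112770e+00] 0.031816906494026145
L -30 90 30 tcp [0.6368 0.0902 0.1131] cm [ 18.43  51.04 -21.37] rv [-0.01  -0.525 -0.013]
```

View pics/s5.png

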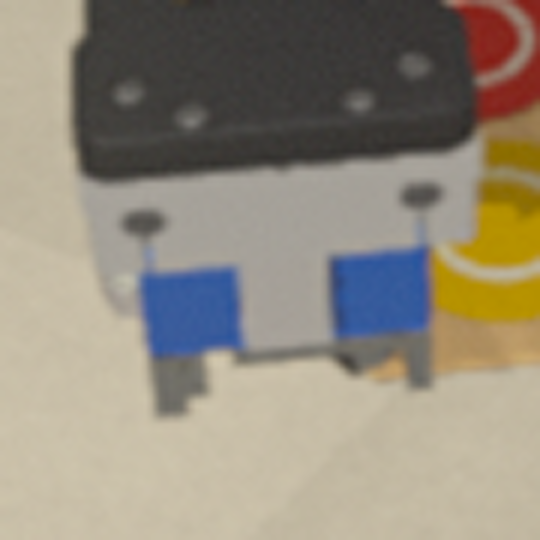

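The blue timer shows the same view as the red one did: hook at left (180,385), foot and leg at right (420,365).

Emit:
carry_out(
  commands=[1,18.4,51,-15,-0.01,-0.525,-0.013,1,18.4,51,-15,-0.01,-0.525,-0.013,1,18.4,51,-15,-0.01,-0.525,-0.013,1,18.4,51,-15,-0.01,-0.525,-0.013,1,18.4,51,-15,-0.01,-0.525,-0.013,1,18.4,51,-15,-0.01,-0.525,-0.013,1,18.4,51,-15,-0.01,-0.525,-0.013,1,18.4,51,-15,-0.01,-0.525,-0.013,1,18.4,51,-15,-0.01,-0.525,-0.013,1,18.4,51,-15,-0.01,-0.525,-0.013,1,18.4,51,-15,-0.01,-0.525,-0.013,1,18.4,51,-15,-0.01,-0.525,-0.013],
)

```text
time_s: 16.28
ee_pos: [0.6152, 0.0324, 0.1939]
eef_rot: [-2.617, -0.002, -1.592]
force: [-0.1, -0.9, -1.8]
grip_width: 0.0313
```

Emit:
carry_out(
  commands=[1,0,0,0,0,0,0,1,0,0,0,0,0,0,1,0,0,0,0,0,0],
)

```text
time_s: 16.53
ee_pos: [0.615, 0.0322, 0.1939]
eef_rot: [-2.618, -0.004, -1.589]
force: [-0.4, -0.9, -1.1]
grip_width: 0.0317
```

```bash
python3 -c "
from h import *
goal(-30,60,.112,30);goal(-30,29.5,.112,30)"
```

```text
L -30 60 30 tcp [0.6368 0.0902 0.0831] cm [  2.18   5.8  -11.08] rv [ 0.004  0.    -0.007]
L -30 29.5 30 tcp [0.6368 0.0902 0.0526] cm [  2.18   5.8  -14.13] rv [ 0.004  0.    -0.007]
```

Emit:
carry_out(
  commands=[1,2.2,5.8,-2,0.004,0,-0.007,1,2.2,5.8,-4,0.004,0,-0.007,1,2.2,5.8,-8,0.004,0,-0.007,1,2.2,5.8,-11,0.004,0,-0.007,1,2.2,5.8,-11,0.004,0,-0.007,1,2.2,5.8,-11,0.004,0,-0.007],
)

```text
time_s: 17.03
ee_pos: [0.6369, 0.0887, 0.0839]
eef_rot: [-2.619, -0.001, -1.597]
force: [1.1, 0.6, 0.3]
grip_width: 0.032
```

```bash
python3 -c "
from h import *
goal(-30,29.5,.112,30);goal(-14,29.5,.112,30)"
```

```text
L -30 29.5 30 tcp [0.6368 0.0902 0.0526] cm [-0.01  0.15 -3.13] rv [ 0.001 -0.001  0.   ]
L -14 29.5 30 tcp [0.6528 0.0898 0.0526] cm [ 1.59  0.11 -3.13] rv [ 0.001 -0.001  0.   ]
```

Emit:
carry_out(
  commands=[1,0,0.15,-1,0,0,0,1,0,0.15,-2,0,0,0,1,0,0.15,-2.8,0,0,0,1,0,0.15,-3.2,0,0,0,1,0,0.15,-3.2,0,0,0,1,0,0.15,-3.2,0,0,0,1,0.4,0.15,-3.2,0,0,0,1,0.8,0.14,-3.2,0,0,0,1,1.2,0.13,-3.2,0,0,0,1,1.55,0.12,-3.2,0,0,0,1,1.55,0.12,-3.2,0,0,0,1,1.55,0.12,-3.2,0,0,0],
)

```text
time_s: 18.03
ee_pos: [0.6525, 0.0898, 0.0519]
eef_rot: [-2.619, -0.001, -1.597]
force: [0.1, 0.4, -0.8]
grip_width: 0.0319
```

```bash
python3 -c "
from h import *
goal(-14,29.8,.112,30)
goal(-14,30,.112,24)
goal(-14,30.2,.112,18)
print(ctrl.get_obs()['force'])"
```

```text
L -14 29.8 30 tcp [0.6528 0.0898 0.0529] cm [ 0.03 -0.01  0.1 ] rv [ 0.001 -0.001  0.001]
L -14 30 24 tcp [0.6552 0.0897 0.052 ] cm [ 0.27 -0.01  0.01] rv [0.003 0.103 0.001]
L -14 30.2 18 tcp [0.6574 0.0897 0.0509] cm [ 0.49 -0.02 -0.1 ] rv [0.006 0.208 0.   ]
[ 0.08889045  0.44648087 -0.75098113]
```

Emit:
carry_out(
  commands=[1,0.05,0,0.07,0,0,0,1,0.16,0,0.05,0.001,0.05,0,1,0.29,0,0,0.003,0.103,0,1,0.4,-0.01,-0.05,0.004,0.155,0,1,0.52,-0.02,-0.1,0.006,0.208,0,1,0.52,-0.02,-0.1,0.006,0.208,0],
)

```text
time_s: 18.53
ee_pos: [0.6587, 0.0897, 0.0518]
eef_rot: [-2.828, 0.0, -1.597]
force: [-0.7, 0.2, 2.9]
grip_width: 0.0314
```

```bash
python3 -c "
from h import *
goal(-14,30.4,.112,12)
goal(-14,30.7,.112,6)
goal(-14,31,.112,0)
print(ctrl.get_obs()['force'])"
```

```text
L -14 30.4 12 tcp [0.6595 0.0896 0.0495] cm [ 0.07 -0.01 -0.22] rv [0.002 0.104 0.001]
L -14 30.7 6 tcp [0.6614 0.0896 0.0481] cm [ 0.27 -0.01 -0.37] rv [0.005 0.208 0.001]
L -14 31 0 tcp [0.6631 0.0895 0.0464] cm [ 0.44 -0.02 -0.54] rv [0.008 0.313 0.001]
[-0.69312314  0.16477919  2.9409452 ]
```

Emit:
carry_out(
  commands=[1,-0.03,0,-0.15,0.001,0.05,0,1,0.07,0,-0.24,0.002,0.104,0,1,0.17,0,-0.32,0.003,0.156,0,1,0.27,0,-0.4,0.005,0.208,0,1,0.35,-0.01,-0.5,0.006,0.26,0,1,0.44,-0.02,-0.58,0.008,0.313,0,1,0.44,-0.02,-0.64,0.008,0.34,0,1,0.44,-0.02,-0.64,0.008,0.34,0],
)

```text
time_s: 19.2
ee_pos: [0.6639, 0.0895, 0.0465]
eef_rot: [3.116, -0.001, -1.598]
force: [-6.4, 0.0, 15.1]
grip_width: 0.032
```

```bash
python3 -c "
from h import *
goal(-14,31,.112,0)
o=ctrl.get_obs();print(o['force'],o['moment'])"
```

```text
L -14 31 0 tcp [0.6631 0.0895 0.0464] cm [-0.08  0.01 -0.01] rv [ 0.    -0.026  0.001]
[-6.43714973e+00  1.16481868e-02  1.50770723e+01] [ 0.01860841  1.27998551 -0.01100229]
```

Same signature as the red one. I'll press once more, relax, then pull-test.

Emit:
carry_out(
  commands=[1,0,0,-0.1,0,0.03,0,1,-0.06,0,-0.15,0,0.04,0,1,-0.06,0,-0.15,0,0.04,0,1,-0.08,0,0,0,-0.026,0,1,-0.08,0,0,0,-0.026,0,1,-0.08,0,0,0,-0.026,0],
)

```text
time_s: 19.7
ee_pos: [0.6627, 0.0895, 0.0466]
eef_rot: [-3.141, -0.001, -1.598]
force: [0.2, -0.8, -0.1]
grip_width: 0.0316
```

Emit:
carry_out(
  commands=[1,0,0,0.1,0,0,0,1,0,0,0.2,0,0,0,1,0,0,0.2,0,0,0],
)

```text
time_s: 19.95
ee_pos: [0.6622, 0.0894, 0.0473]
eef_rot: [3.14, -0.001, -1.598]
force: [2.3, -0.1, -9.4]
grip_width: 0.0318
```

Emit:
carry_out(
  commands=[1,0,0,-0.08,0,0,0,1,0,0,-0.08,0,0,0,-1,0,0,-0.08,0,0,0,-1,0,0,-0.08,0,0,0,-1,0,0,-0.08,0,0,0,-1,0,0,-0.08,0,0,0,-1,0,0,0,0,0,0,-1,0,0,0,0,0,0,-1,0,0,4,0,0,0,-1,0,0,8,0,0,0,-1,0,0,12,0,0,0,-1,0,0,16,0,0,0],
)

```text
time_s: 20.95
ee_pos: [0.6618, 0.0894, 0.2094]
eef_rot: [3.14, -0.001, -1.598]
force: [-0.6, 0.1, -0.1]
grip_width: 0.0927
```

Emit:
carry_out(
  commands=[-1,-20,0,8,0,0,0,-1,-20,0,8,0,0,0,-1,-20,0,8,0,0,0,-1,-20,0,8,0,0,0,-1,-20,0,8,0,0,0,-1,-20,0,8,0,0,0],
)

```text
time_s: 21.45
ee_pos: [0.4587, 0.0896, 0.2928]
eef_rot: [-3.138, -0.0, -1.597]
force: [0.9, 0.4, 1.0]
grip_width: 0.0936
```

```bash
cat >> h.py <<'E'
def pots(ims):
    for c,(p,d) in ims.items():
        for n in('blue','yellow','red'):
            r=nets.silhouettes(c,'pot_'+n)
            if not r: print(c,n,'none'); continue
            P=pts(c,d,r[0]['region']); P=P[(P[:,2]>0)&(P[:,2]<.14)]; g=P[P[:,2]>.112]; m=np.median(P,0)
            g=g[np.linalg.norm(g[:,:2]-m[:2],axis=1)<.06]; l=P[(P[:,2]>.055)&(P[:,2]<.08)]
            print(c,n,round(r[0]['confidence'],2),'grip',rect(g) if len(g) else '','lid',rect(l) if len(l) else '')
E
python3 - <<'E'
from h import *
ims={}
for c in('top','side'):
    p,d=viewer.camera(c); ims[c]=(p,d)
    for n,y in(('red',-.0223),('blue',.0897)):
        Q=cloud(c,d,[.60,y-.03,.065],[.72,y+.03,.09]); print(c,n,rect(Q),np.median(Q[:,2]) if len(Q) else '', np.polyfit(Q[:,0],Q[:,2],1) if len(Q) else '')
    for n in('timer_yellow',):
        print([(r['confidence'],r['extent']) for r in nets.silhouettes(c,n)][:3])
pots(ims)
a=ims['side'][0]; b=ims['top'][0]; o=np.zeros((480,800,3),np.uint8)
o[:,:380]=cv2.resize(a[100:340,220:410],None,fx=2,fy=2,interpolation=cv2.INTER_CUBIC); o[:300,390:790]=cv2.resize(b[140:290,140:340],None,fx=2,fy=2,interpolation=cv2.INTER_CUBIC)
cv2.imwrite('pics/s6.png',o); q=ctrl.get_obs(); print(q['ee_pos'],q['eef_rot'])
E
```

```text
top red (array([659.7, -23. ]), array([31. , 66.1]), 88.4, 283) 0.0763083533606842 [0.01599184 0.06555705]
top blue (array([661.4,  88.8]), array([31.8, 63. ]), 89.6, 272) 0.07608841522778084 [0.02202543 0.06150371]
[(0.52, [154.0, 209.4, 188.0, 242.2])]
side red (array([659.8, -23.9]), array([36. , 65.2]), 87.6, 283) 0.07724857826978272 [0.01041664 0.06874424]
side blue (array([662. ,  87.7]), array([36.2, 64.6]), 90.0, 235) 0.07688870940989961 [0.02474799 0.05896122]
[]
top blue none
top yellow 0.48 grip  lid (array([397.9, 247. ]), array([15.2, 35.7]), 85.3, 69)
top red 0.91 grip (array([484.3, 382.1]), array([14.7, 63.9]), 28.9, 116) lid (array([484.8, 380.1]), array([79.4, 75.4]), 6.1, 572)
side blue 0.85 grip (array([522.4, 271.7]), array([50.4,  6.6]), 82.8, 35) lid (array([521.7, 275.2]), array([74.9, 77.4]), 49.7, 359)
side yellow 0.97 grip (array([407.9, 272.8]), array([11.2, 53.7]), 9.3, 44) lid (array([404.9, 261.8]), array([106.7,  77.7]), 73.6, 369)
side red 0.91 grip (array([488.1, 366.1]), array([12.1, 33.4]), 31.4, 25) lid (array([465.1, 357. ]), array([131.9,  75.4]), 47.0, 301)
[0.46221225 0.08932113 0.28857741] [ 3.13875933e+00 -1.23403476e-03 -1.59813761e+00]
```

View pics/s6.png

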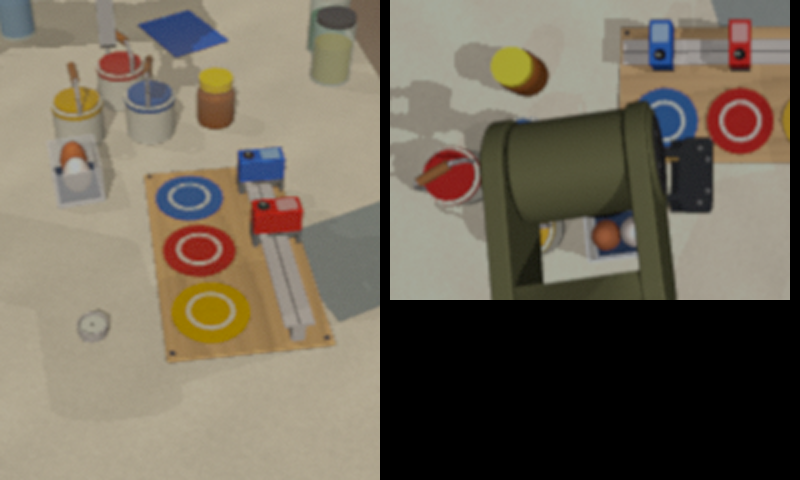

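Both timers sit level on the rail with tops at 76-77 mm, in line with their own discs, and both held in the pull test. The pots have not moved. Now I'll get the pot and disc centres.

```bash
cat >> h.py <<'E'
def lid(P):
    "circle fit on the pot rim"
    P=P[(P[:,2]>.064)&(P[:,2]<.08)]; (c,r)=cv2.minEnclosingCircle((P[:,:2]*1000).astype(np.float32)); return np.round(c,1),round(r,1),P[:,:2].mean(0).round(4),len(P)
def disc(n): return RAIL+Ro.from_euler('z',YAW).as_matrix()@np.array([-.098,dict(blue=.112,red=0,yellow=-.112)[n],0])
E
python3 - <<'E'
from h import *
for c in('top','side'):
    d=np.load(f'{c}0.npy'); 
    for n,(x,y) in dict(blue=(.522,.276),yellow=(.408,.275),red=(.484,.379)).items():
        P=cloud(c,d,[x-.05,y-.05,0],[x+.05,y+.05,.14]); print(c,n,'lid',lid(P),'grip',rect(P[P[:,2]>.112]),'gripz',np.percentile(P[:,2],98).round(4))
for n in('blue','red','yellow'): print(n,disc(n).round(4))
to(.522,.276,.2,-.14)
E
```

```text
top blue lid (array([523.8, 279.5]), 40.7, array([0.522 , 0.2762]), 555) grip (array([523.3, 279.2]), array([68.4, 13.7]), 80.6, 112) gripz 0.128
top yellow lid (array([408.4, 278.8]), 40.6, array([0.408 , 0.2751]), 571) grip (array([408.3, 277.3]), array([13.7, 64.1]), 5.6, 116) gripz 0.1283
top red lid (array([484.5, 381.1]), 40.8, array([0.4826, 0.3764]), 570) grip (array([485.7, 379.4]), array([13.5, 66. ]), 28.7, 117) gripz 0.1288
side blue lid (array([523.4, 277. ]), 41.9, array([0.5229, 0.2708]), 307) grip (array([522.2, 272.5]), array([61.3, 12.3]), 83.1, 56) gripz 0.128
side yellow lid (array([407.2, 276.4]), 41.5, array([0.4081, 0.2697]), 320) grip (array([408.6, 272.3]), array([13.1, 56.7]), 5.7, 52) gripz 0.1285
side red lid (array([484.2, 380.4]), 41.1, array([0.4825, 0.3715]), 265) grip (array([482.9, 377.9]), array([13.5, 66.4]), 30.9, 56) gripz 0.1287
blue [0.5596 0.0922 0.    ]
red [ 0.5567 -0.0198  0.    ]
yellow [ 0.5538 -0.1317  0.    ]
cm [ 5.98 18.67 -8.86] rv [ 3.000e-03 -1.000e-03  1.458e+00]
```

Emit:
carry_out(
  commands=[-1,6.1,18.9,-8,0.003,-0.001,1.458,-1,6.1,18.9,-8,0.003,-0.001,1.458,-1,6.1,18.9,-8,0.003,-0.001,1.458,-1,6.1,18.9,-8,0.003,-0.001,1.458,-1,6.1,18.9,-8,0.003,-0.001,1.458,-1,6.1,18.9,-8,0.003,-0.001,1.458,-1,6.1,18.9,-8,0.003,-0.001,1.458,-1,6.1,18.9,-8,0.003,-0.001,1.458,-1,6.1,18.9,-8,0.003,-0.001,1.458,-1,6.1,18.9,-8,0.003,-0.001,1.458,-1,6.1,18.9,-8,0.003,-0.001,1.458,-1,6.1,18.9,-8,0.003,-0.001,1.458],
  force=30,
)

```text
time_s: 22.95
ee_pos: [0.5234, 0.2784, 0.208]
eef_rot: [3.141, 0.001, -0.133]
force: [0.2, 0.6, 0.2]
grip_width: 0.0939
```

Run:
```python
from h import *
to(.5232,.278,.103,-.14)
p,d=viewer.camera('side'); pots(dict(side=(p,d)))
```

```text
cm [ -0.02  -0.04 -10.5 ] rv [ 0.001 -0.001 -0.007]
side blue 0.74 grip (array([522.2, 272.6]), array([62.8, 12.5]), 83.2, 54) lid (array([534.9, 305.6]), array([142.5,  76.9]), 68.9, 356)
side yellow 0.86 grip (array([409. , 270.8]), array([13.4, 55.8]), 6.3, 51) lid (array([403.4, 245.9]), array([137.3,  78.7]), 81.1, 388)
side red 0.72 grip (array([483.5, 376.9]), array([12.1, 64.2]), 29.9, 51) lid (array([481.7, 375.6]), array([71.1, 81.7]), 19.9, 297)
```

Blue is unmoved: descend and grip. Closing from 94 mm to 14 mm takes about 20 rows.

Emit:
carry_out(
  commands=[-1,0,0,-4,0,0,-0.007,-1,0,0,-8,0,0,-0.007,-1,0,0,-10.5,0,0,-0.007,-1,0,0,-10.5,0,0,-0.007,1,0,0,-10.5,0,0,-0.007,1,0,0,-10.5,0,0,-0.007,1,0,0,-10.5,0,0,-0.007,1,0,0,-10.5,0,0,-0.007,1,0,0,-10.5,0,0,-0.007,1,0,0,-10.5,0,0,-0.007,1,0,0,-10.5,0,0,-0.007,1,0,0,-10.5,0,0,-0.007],
)

```text
time_s: 24.15
ee_pos: [0.5234, 0.2783, 0.1034]
eef_rot: [3.141, 0.001, -0.151]
force: [0.3, -0.4, -0.0]
grip_width: 0.0439
```

Emit:
carry_out(
  commands=[1,0,0,0,0,0,0,1,0,0,0,0,0,0,1,0,0,0,0,0,0,1,0,0,0,0,0,0,1,0,0,0,0,0,0,1,0,0,0,0,0,0,1,0,0,0,0,0,0,1,0,0,0,0,0,0,1,0,0,0,0,0,0,1,0,0,0,0,0,0],
)

```text
time_s: 24.98
ee_pos: [0.5234, 0.2783, 0.1034]
eef_rot: [3.141, 0.001, -0.151]
force: [-0.0, 1.2, -0.7]
grip_width: 0.013
```

Emit:
carry_out(
  commands=[1,0,0,1,0,0,0,1,0,0,3,0,0,0,1,0,0,6,0,0,0,1,0,0,9,0,0,0,1,0,0,12,0,0,0,1,0,0,12,0,0,0],
)

```text
time_s: 25.48
ee_pos: [0.5248, 0.279, 0.2303]
eef_rot: [-3.137, -0.007, -0.15]
force: [-0.1, 0.7, -2.2]
grip_width: 0.0132
```

Run:
```python
from h import *
to(.5588,.091,.225,-.026); to(.5588,.091,.114,-.026)
```

```text
cm [  3.4  -18.8   -0.53] rv [-0.004  0.007  0.124]
cm [  3.4  -18.8  -11.63] rv [-0.004  0.007  0.124]
```

Emit:
carry_out(
  commands=[1,0.4,-2,0,0,0,0.02,1,0.8,-4.5,0,0,0,0.05,1,1.3,-7.5,0,0,0,0.08,1,1.9,-10.5,0,0,0,0.1,1,2.4,-13.5,0,0,0,0.12,1,2.9,-16,0,0,0,0.124,1,3.2,-18,0,0,0,0.124,1,3.4,-18.8,0,0,0,0.124,1,3.4,-18.8,-1,-0.004,0.007,0.124,1,3.4,-18.8,-3,-0.004,0.007,0.124,1,3.4,-18.8,-5,-0.004,0.007,0.124,1,3.4,-18.8,-7,-0.004,0.007,0.124],
)

```text
time_s: 26.48
ee_pos: [0.5582, 0.0924, 0.1584]
eef_rot: [3.141, 0.001, -0.026]
force: [0.2, -0.2, -3.4]
grip_width: 0.0133
```

Run:
```python
from h import *
to(.5588,.091,.1134,-.026)
p,d=viewer.camera('side'); o=ctrl.get_obs()
P=cloud('side',d,[.49,.03,.095],[.63,.17,.14]); print(lid(P-[0,0,.047]))
q=nets.silhouettes('side','pot_blue'); 
if q: P=pts('side',d,q[0]['region']); print(q[0]['confidence'],np.percentile(P,[3,97],axis=0).round(3))
```

```text
cm [ 0.06 -0.14 -4.5 ] rv [ 0.    -0.001 -0.   ]
(array([558.2,  91.2]), 41.6, array([0.553 , 0.0666]), 178)
0.72 [[0.52  0.054 0.061]
 [0.59  0.118 0.182]]
```

Emit:
carry_out(
  commands=[1,0.06,-0.14,-2,0,0,0,1,0.06,-0.14,-3.4,0,0,0,1,0.06,-0.14,-4,0,0,0,1,0.06,-0.14,-4.3,0,0,0,1,0.06,-0.14,-4.5,0,0,0,1,0.06,-0.14,-4.6,0,0,0,1,0.06,-0.14,-4.6,0,0,0,1,0.06,-0.14,-4.6,0,0,0],
)

```text
time_s: 27.25
ee_pos: [0.5587, 0.0914, 0.114]
eef_rot: [3.141, 0.002, -0.025]
force: [-6.5, -0.2, 14.7]
grip_width: 0.013
```

Emit:
carry_out(
  commands=[1,-0.05,0,0.06,0,0,0,1,-0.05,0,0.06,0,0,0,0.8,-0.05,0,0.06,0,0,0,0,-0.05,0,0.06,0,0,0,-1,-0.05,0,0.06,0,0,0,-1,-0.05,0,0.06,0,0,0,-1,-0.05,0,0.06,0,0,0,-1,-0.05,0,0.06,0,0,0,-1,-0.05,0,0.06,0,0,0,-1,-0.05,0,0.06,0,0,0,-1,-0.05,0,0.06,0,0,0,-1,-0.05,0,0.06,0,0,0],
)

```text
time_s: 28.25
ee_pos: [0.5582, 0.0914, 0.1146]
eef_rot: [3.141, 0.002, -0.025]
force: [-0.0, -0.1, 0.0]
grip_width: 0.07
```

Emit:
carry_out(
  commands=[-1,0,0,2,0,0,0,-1,0,0,6,0,0,0,-1,0,0,10,0,0,0,-1,-10,0,12,0,0,0,-1,-10,5,12,0,0,0,-1,-10,5,12,0,0,0,-1,-10,5,12,0,0,0],
)

```text
time_s: 28.83
ee_pos: [0.4553, 0.1439, 0.2363]
eef_rot: [-3.141, 0.0, -0.023]
force: [0.2, -0.2, 1.0]
grip_width: 0.094
```

Run:
```python
from h import *
p,d=viewer.camera('side'); pots(dict(side=(p,d)))
P=cloud('side',d,[.5,.03,.0],[.62,.15,.15]); print('blue placed',lid(P-[0,0,.01]),rect(P[P[:,2]>.122]),np.percentile(P[:,2],98))
to(.408,.2772,.205,.1); print(ctrl.get_obs()['ee_pos'])
```

```text
side blue 0.98 grip (array([556.1,  70.5]), array([ 6.1, 37.9]), 3.2, 39) lid (array([556.1,  69. ]), array([35.4, 74.5]), 88.1, 206)
side yellow 0.63 grip (array([408.9, 270.6]), array([13.2, 57.4]), 5.6, 52) lid (array([411.8, 293.1]), array([192.4,  79.6]), 77.3, 382)
side red 0.68 grip (array([445.5, 400.7]), array([10.1, 49.8]), 32.7, 40) lid (array([434.7, 369.5]), array([161.6,  74.3]), 73.7, 307)
blue placed (array([556.7,  91.2]), 40.8, array([0.5558, 0.0844]), 416) (array([556.7,  86.4]), array([58.6, 13.3]), 87.8, 72) 0.13750822641032923
cm [-5.07 13.62 -2.94] rv [ 0.001 -0.002  0.125]
[0.45872269 0.14102092 0.2343745 ]
```

The blue pot stands at about (557, 91) mm, roughly 2 mm from the disc centre. The red pot has been knocked to about (446, 401). The yellow pot is unmoved, so I take it next.

Emit:
carry_out(
  commands=[-1,-5.1,13.6,-2.9,0,-0.002,0.125,-1,-5.1,13.6,-2.9,0,-0.002,0.125,-1,-5.1,13.6,-2.9,0,-0.002,0.125,-1,-5.1,13.6,-2.9,0,-0.002,0.125,-1,-5.1,13.6,-2.9,0,-0.002,0.125,-1,-5.1,13.6,-2.9,0,-0.002,0.125],
)

```text
time_s: 29.53
ee_pos: [0.408, 0.2772, 0.2045]
eef_rot: [3.14, 0.002, 0.101]
force: [0.1, -0.0, 0.1]
grip_width: 0.0939
```

Run:
```python
from h import *
to(.408,.2772,.103,.1)
p,d=viewer.camera('side'); pots(dict(side=(p,d)))
```

```text
cm [  0.     0.   -10.15] rv [ 0.002 -0.002 -0.001]
side blue 0.69 grip (array([556.9,  84.4]), array([64.1, 12.7]), 87.5, 74) lid (array([552.3,  76.4]), array([50.7, 79. ]), 70.3, 213)
side yellow 0.84 grip (array([408.7, 271.6]), array([13.2, 56.3]), 5.2, 52) lid (array([415.4, 296.7]), array([187.3,  75.9]), 74.6, 367)
side red 0.84 grip (array([442.2, 406.4]), array([11.8, 61.3]), 37.8, 51) lid (array([442.6, 405. ]), array([77.3, 76.3]), 53.0, 297)
```

Emit:
carry_out(
  commands=[-1,0,0,-4,0.002,-0.002,0,-1,0,0,-8,0.002,-0.002,0,-1,0,0,-10.1,0.002,-0.002,0,-1,0,0,-10.1,0.002,-0.002,0,1,0,0,-10.1,0.002,-0.002,0,1,0,0,-10.1,0.002,-0.002,0,1,0,0,-10.1,0.002,-0.002,0,1,0,0,-10.1,0.002,-0.002,0,1,0,0,-10.1,0.002,-0.002,0,1,0,0,-10.1,0.002,-0.002,0,1,0,0,-10.1,0.002,-0.002,0,1,0,0,-10.1,0.002,-0.002,0],
)

```text
time_s: 30.73
ee_pos: [0.4085, 0.2761, 0.1046]
eef_rot: [-3.14, -0.002, 0.098]
force: [0.0, 0.7, -0.1]
grip_width: 0.0442
```

Emit:
carry_out(
  commands=[1,0,0,0,0,0,0,1,0,0,0,0,0,0,1,0,0,0,0,0,0,1,0,0,0,0,0,0,1,0,0,0,0,0,0,1,0,0,0,0,0,0,1,0,0,0,0,0,0,1,0,0,0,0,0,0,1,0,0,0,0,0,0,1,0,0,0,0,0,0],
)

```text
time_s: 31.57
ee_pos: [0.4086, 0.2761, 0.1046]
eef_rot: [-3.141, -0.002, 0.098]
force: [0.7, 0.4, -0.9]
grip_width: 0.0131
```

Emit:
carry_out(
  commands=[1,0,0,1,0,0,0,1,0,0,3,0,0,0,1,0,0,6,0,0,0,1,0,0,9,0,0,0,1,0,0,12,0,0,0,1,0,0,15,0,0,0,1,0,0,18,0,0,0,1,0,0,18,0,0,0],
)

```text
time_s: 32.23
ee_pos: [0.4095, 0.2767, 0.2908]
eef_rot: [-3.137, -0.01, 0.098]
force: [0.5, 0.1, -3.0]
grip_width: 0.0128
```

Run:
```python
from h import *
print(ctrl.get_obs()['ee_pos'])
to(.553,-.132,.28,-.026); to(.553,-.132,.114,-.026)
```

```text
[0.40947933 0.27669267 0.29083636]
cm [ 14.35 -40.87  -1.08] rv [-0.005  0.01  -0.124]
cm [ 14.35 -40.87 -17.68] rv [-0.005  0.01  -0.124]
```

Emit:
carry_out(
  commands=[1,0.6,-2,0,0,0,-0.02,1,1.6,-5,0,0,0,-0.05,1,3,-8.6,0,0,0,-0.08,1,4.3,-12.3,0,0,0,-0.1,1,5.6,-16,0,0,0,-0.12,1,6.9,-19.7,0,0,0,-0.124,1,8.2,-23.4,0,0,0,-0.124,1,9.5,-27.1,0,0,0,-0.124,1,10.8,-30.8,0,0,0,-0.124,1,12.1,-34.5,0,0,0,-0.124,1,13.3,-37.9,0,-0.004,0.008,-0.124,1,14,-39.8,0,-0.005,0.01,-0.124],
)

```text
time_s: 33.23
ee_pos: [0.5495, -0.1246, 0.2899]
eef_rot: [3.141, 0.002, -0.028]
force: [-0.7, -0.2, -3.1]
grip_width: 0.0131
```

Emit:
carry_out(
  commands=[1,0.3,-1,-2,0,0,0,1,0.3,-1,-5,0,0,0,1,0.3,-1,-8,0,0,0,1,0.3,-1,-11,0,0,0,1,0.3,-1,-13,0,0,0,1,0.3,-1,-13,0,0,0],
)

```text
time_s: 33.73
ee_pos: [0.5503, -0.134, 0.1551]
eef_rot: [-3.14, 0.01, -0.028]
force: [-0.8, -0.2, -3.8]
grip_width: 0.0134
```

Run:
```python
from h import *
o=ctrl.get_obs();print(o['ee_pos'],o['eef_rot'],o['force'])
p,d=viewer.camera('side'); z=o['ee_pos'][2]-.1046; P=cloud('side',d,[.49,-.19,z+.05],[.62,-.07,z+.14]); print(z,lid(P-[0,0,z]))
to(.553,-.1325,.1148,-.026)
```

```text
[ 0.55030443 -0.13398126  0.15510717] [-3.1396524   0.01026155 -0.02800493] [-0.82477147 -0.17622082 -3.839559  ]
0.05050717277285327 (array([ 548.8, -133. ]), 40.6, array([ 0.5474, -0.1414]), 632)
cm [ 0.16  0.18 -4.33] rv [-0.001 -0.007  0.002]
```

Emit:
carry_out(
  commands=[1,0.35,0.08,-2,-0.001,-0.007,0.002,1,0.35,0.08,-3.2,-0.001,-0.007,0.002,1,0.35,0.08,-3.8,-0.001,-0.007,0.002,1,0.35,0.08,-4.1,-0.001,-0.007,0.002,1,0.35,0.08,-4.3,-0.001,-0.007,0.002,1,0.35,0.08,-4.35,-0.001,-0.007,0.002,1,0.35,0.08,-4.35,-0.001,-0.007,0.002,1,0.35,0.08,-4.35,-0.001,-0.007,0.002],
)

```text
time_s: 34.45
ee_pos: [0.5552, -0.1336, 0.1152]
eef_rot: [3.142, -0.001, -0.026]
force: [0.0, 0.1, -3.0]
grip_width: 0.0131
```

Emit:
carry_out(
  commands=[1,-0.1,0.05,0,0,0,0,1,-0.1,0.05,-0.06,0,0,0,1,-0.1,0.05,-0.12,0,0,0,1,-0.1,0.05,-0.12,0,0,0],
)

```text
time_s: 34.78
ee_pos: [0.5545, -0.1333, 0.1145]
eef_rot: [3.141, -0.002, -0.026]
force: [1.1, 0.0, 1.2]
grip_width: 0.0134
```

Resting on the disc: release it, then look at the red pot.

Emit:
carry_out(
  commands=[0.8,0,0,0,0,0,0,0,0,0,0,0,0,0,-1,0,0,0,0,0,0,-1,0,0,0,0,0,0,-1,0,0,0,0,0,0,-1,0,0,0,0,0,0,-1,0,0,0,0,0,0,-1,0,0,0,0,0,0,-1,0,0,0,0,0,0,-1,0,0,0,0,0,0],
)

```text
time_s: 35.62
ee_pos: [0.5545, -0.1333, 0.1145]
eef_rot: [3.141, -0.002, -0.026]
force: [0.6, -0.5, 0.2]
grip_width: 0.0696
```

Emit:
carry_out(
  commands=[-1,0,0,2,0,0,0,-1,0,0,6,0,0,0,-1,0,0,10,0,0,0,-1,-15,0,16,0,0,0,-1,-15,0,16,0,0,0,-1,-15,0,16,0,0,0,-1,-15,0,16,0,0,0,-1,-15,0,16,0,0,0],
)

```text
time_s: 36.28
ee_pos: [0.4016, -0.1334, 0.2779]
eef_rot: [3.139, -0.007, -0.027]
force: [-0.6, 0.6, 1.0]
grip_width: 0.0939
```

```bash
cat > look.py <<'E'
from h import *
for c in('side','top'):
    p,d=viewer.camera(c); cv2.imwrite(f'pics/l_{c}.png',p)
    for n,(x,y) in dict(blue=(.558,.091),yellow=(.553,-.132),redplace=(.556,-.021)).items():
        P=cloud(c,d,[x-.055,y-.055,.0],[x+.055,y+.055,.15])
        if (P[:,2]>.1).any(): print(c,n,lid(P-[0,0,.01]),rect(P[P[:,2]>.122]),np.percentile(P[:,2],98).round(4))
    r=nets.silhouettes(c,'pot_red')
    if r:
        Q=pts(c,d,r[0]['region']); m=np.median(Q,0); P=cloud(c,d,[m[0]-.055,m[1]-.055,0],[m[0]+.055,m[1]+.055,.15]); print(c,'red',r[0]['confidence'],lid(P),rect(P[P[:,2]>.112]),np.percentile(P[:,2],98).round(4))
print(ctrl.get_obs()['ee_pos'])
E
python3 look.py
```

```text
side blue (array([556.3,  91.4]), 40.9, array([0.5557, 0.0844]), 415) (array([556.9,  86.3]), array([58.7, 13.2]), 88.0, 72) 0.138
side yellow (array([ 554.5, -132.1]), 40.8, array([ 0.5525, -0.1391]), 625) (array([ 554.5, -136.8]), array([57.4, 13.5]), 89.2, 117) 0.1381
top blue (array([557.2,  93.2]), 40.4, array([0.5548, 0.092 ]), 545) (array([556.3,  91.8]), array([65.5, 10.9]), 88.8, 109) 0.1375
top yellow (array([ 554.5, -130.7]), 40.6, array([ 0.5532, -0.1281]), 509) (array([ 554.4, -130.4]), array([68.4, 13.7]), 88.2, 123) 0.1381
top red 0.83 (array([444.4, 409.9]), 41.2, array([0.442 , 0.4053]), 574) (array([444.3, 408.8]), array([13.8, 66.7]), 29.1, 122) 0.1282
[ 0.4050101  -0.13330916  0.27409651]
```

```bash
python3 -c "
from h import *
to(.444,.4085,.22,.508)"
```

```text
cm [ 3.9  54.18 -5.41] rv [-0.     0.002  0.534]
```

Emit:
carry_out(
  commands=[-1,3.9,54.2,-5,0,0.005,0.534,-1,3.9,54.2,-5,0,0.005,0.534,-1,3.9,54.2,-5,0,0.005,0.534,-1,3.9,54.2,-5,0,0.005,0.534,-1,3.9,54.2,-5,0,0.005,0.534,-1,3.9,54.2,-5,0,0.005,0.534,-1,3.9,54.2,-5,0,0.005,0.534,-1,3.9,54.2,-5,0,0.005,0.534,-1,3.9,54.2,-5,0,0.005,0.534,-1,3.9,54.2,-5,0,0.005,0.534,-1,3.9,54.2,-5,0,0.005,0.534,-1,3.9,54.2,-5,0,0.005,0.534],
)

```text
time_s: 37.48
ee_pos: [0.4404, 0.3662, 0.2263]
eef_rot: [-3.141, 0.005, 0.509]
force: [0.8, -0.9, 0.4]
grip_width: 0.0941
```

```bash
python3 -c "
from h import *
p,d=viewer.camera('side')
P=cloud('side',d,[.38,.35,.0],[.51,.47,.145]);P=P[P[:,2]>.055];print(lid(P),rect(P[P[:,2]>.112]))
to(.444,.4085,.22,.508);to(.444,.4085,.103,.508)"
```

```text
(array([443.7, 406.4]), 42.3, array([0.4424, 0.4006]), 258) (array([445.8, 403.8]), array([12.9, 56.7]), 31.6, 54)
cm [ 0.43  3.72 -0.43] rv [ 0.002 -0.007 -0.003]
cm [  0.43   3.72 -12.13] rv [ 0.002 -0.007 -0.003]
```

Emit:
carry_out(
  commands=[-1,0.4,3.7,-0.5,0.002,-0.007,0.01,-1,0.4,3.7,-3,0.002,-0.007,0.01,-1,0.4,3.7,-7,0.002,-0.007,0.01,-1,0.4,3.7,-10.5,0.002,-0.007,0.01,-1,0.4,3.7,-12.1,0.002,-0.007,0.01,1,0.4,3.7,-12.1,0.002,-0.007,0.01,1,0.4,3.7,-12.1,0.002,-0.007,0.01,1,0.4,3.7,-12.1,0.002,-0.007,0.01,1,0.4,3.7,-12.1,0.002,-0.007,0.01,1,0.4,3.7,-12.1,0.002,-0.007,0.01,1,0.4,3.7,-12.1,0.002,-0.007,0.01,1,0.4,3.7,-12.1,0.002,-0.007,0.01],
)

```text
time_s: 38.53
ee_pos: [0.4439, 0.4084, 0.104]
eef_rot: [-3.141, -0.001, 0.521]
force: [0.5, -0.7, -0.4]
grip_width: 0.0509
```

Emit:
carry_out(
  commands=[1,0,0,0,0,0,0,1,0,0,0,0,0,0,1,0,0,0,0,0,0,1,0,0,0,0,0,0,1,0,0,0,0,0,0,1,0,0,0,0,0,0,1,0,0,0,0,0,0,1,0,0,0,0,0,0,1,0,0,0,0,0,0,1,0,0,0,0,0,0,1,0,0,0,0,0,0],
)

```text
time_s: 39.45
ee_pos: [0.444, 0.4085, 0.1041]
eef_rot: [-3.141, -0.001, 0.521]
force: [1.5, 0.8, 0.3]
grip_width: 0.0132
```

Emit:
carry_out(
  commands=[1,0,0,1,0,0,0,1,0,0,3,0,0,0,1,0,0,6,0,0,0,1,0,0,9,0,0,0,1,0,0,12,0,0,0,1,0,0,15,0,0,0,1,0,0,18,0,0,0,1,0,0,18,0,0,0],
)

```text
time_s: 40.12
ee_pos: [0.4446, 0.4091, 0.2906]
eef_rot: [-3.14, -0.009, 0.522]
force: [0.2, 0.5, -3.7]
grip_width: 0.0128
```

Run:
```python
from h import *
print(ctrl.get_obs()['ee_pos'])
to(.556,-.021,.28,-.026)
```

```text
[0.44461974 0.40909402 0.29061607]
cm [ 11.14 -43.01  -1.06] rv [-0.004  0.009 -0.548]
```

Emit:
carry_out(
  commands=[1,0.5,-2,0,0,0,-0.05,1,1.3,-5,0,0,0,-0.12,1,2.3,-8.8,0,0,0,-0.2,1,3.2,-12.5,0,0,0,-0.28,1,4.2,-16.3,0,0,0,-0.36,1,5.2,-20,0,0,0,-0.44,1,6.2,-23.8,0,0,0,-0.5,1,7.1,-27.5,0,0,0,-0.548,1,8.1,-31.3,0,0,0,-0.548,1,9.1,-35,0,0,0,-0.548,1,10,-38.7,0,0,0,-0.548,1,10.9,-42,0,-0.004,0.009,-0.548],
)

```text
time_s: 41.12
ee_pos: [0.5531, -0.0132, 0.2895]
eef_rot: [3.141, 0.002, -0.027]
force: [0.6, 0.7, -3.6]
grip_width: 0.0132
```

Run:
```python
from h import *
print(ctrl.get_obs()['ee_pos'])
to(.5562,-.021,.165,-.026)
```

```text
[ 0.55308681 -0.01319797  0.28951939]
cm [  0.31  -0.78 -12.45] rv [ 0.    -0.002  0.001]
```

Emit:
carry_out(
  commands=[1,0.31,-0.8,0,0,-0.002,0,1,0.31,-0.8,-3,0,-0.002,0,1,0.31,-0.8,-6,0,-0.002,0,1,0.31,-0.8,-9,0,-0.002,0,1,0.31,-0.8,-11.5,0,-0.002,0,1,0.31,-0.8,-12.4,0,-0.002,0,1,0.31,-0.8,-12.4,0,-0.002,0,1,0.31,-0.8,-12.4,0,-0.002,0,1,0.31,-0.8,-12.4,0,-0.002,0],
)

```text
time_s: 41.87
ee_pos: [0.5569, -0.0211, 0.1672]
eef_rot: [3.141, -0.002, -0.027]
force: [0.1, 0.8, -4.5]
grip_width: 0.0132
```

Run:
```python
from h import *
o=ctrl.get_obs();print(o['ee_pos'],o['eef_rot'],o['force'])
p,d=viewer.camera('side'); z=o['ee_pos'][2]-.1041; P=cloud('side',d,[.49,-.08,z+.05],[.62,.04,z+.14]); print(z,lid(P-[0,0,z]))
to(.5562,-.021,.1141,-.026)
```

```text
[ 0.55686171 -0.0211457   0.16717107] [ 3.14143862e+00 -1.99926073e-03 -2.68629346e-02] [ 0.072154    0.8291527  -4.47258498]
0.0630710686049463 (array([558. , -23.8]), 40.6, array([ 0.557 , -0.0309]), 532)
cm [-0.07  0.02 -5.31] rv [0.    0.002 0.001]
```

Emit:
carry_out(
  commands=[1,-0.1,0.2,-2,0,0.002,0,1,-0.1,0.2,-4,0,0.002,0,1,-0.1,0.2,-4.7,0,0.002,0,1,-0.1,0.2,-5.1,0,0.002,0,1,-0.1,0.2,-5.25,0,0.002,0,1,-0.1,0.2,-5.35,0,0.002,0,1,-0.1,0.2,-5.35,0,0.002,0],
)

```text
time_s: 42.5
ee_pos: [0.5566, -0.0193, 0.1151]
eef_rot: [3.141, -0.003, -0.027]
force: [0.4, 0.1, -0.3]
grip_width: 0.0133
```

Emit:
carry_out(
  commands=[1,0,0,-0.06,0,0,0,1,0,0,-0.06,0,0,0],
)

```text
time_s: 42.67
ee_pos: [0.5571, -0.0194, 0.1153]
eef_rot: [3.141, -0.004, -0.027]
force: [0.5, -0.3, -0.2]
grip_width: 0.0129
```

Emit:
carry_out(
  commands=[0.8,0,0,0,0,0,0,0,0,0,0,0,0,0,-1,0,0,0,0,0,0,-1,0,0,0,0,0,0,-1,0,0,0,0,0,0,-1,0,0,0,0,0,0,-1,0,0,0,0,0,0,-1,0,0,0,0,0,0,-1,0,0,0,0,0,0,-1,0,0,0,0,0,0],
)

```text
time_s: 43.5
ee_pos: [0.5571, -0.0194, 0.1153]
eef_rot: [3.141, -0.004, -0.027]
force: [-0.4, -0.6, -0.6]
grip_width: 0.0695
```

Emit:
carry_out(
  commands=[-1,0,0,2,0,0,0,-1,0,0,6,0,0,0,-1,0,0,10,0,0,0,-1,-8,-5,16,0,0,0,-1,-15,-20,16,0,0,0,-1,-20,-35,16,0,0,0,-1,-20,-35,16,0,0,0,-1,-20,-35,16,0,0,0,-1,-20,-35,16,0,0,0,-1,-20,-35,16,0,0,0,-1,-20,-35,16,0,0,0,-1,-20,-35,16,0,0,0],
)

```text
time_s: 44.5
ee_pos: [0.3741, -0.334, 0.2719]
eef_rot: [3.141, -0.004, -0.027]
force: [1.8, 0.2, 0.4]
grip_width: 0.094
```

```bash
python3 look.py
python3 - <<'E'
from h import *
for c in('top','side'):
    p=cv2.imread(f'pics/l_{c}.png'); r=nets.silhouettes
    for n in('disc_red','jar','tealight','tub','timer_red','timer_blue','timer_yellow'):
        q=r(c,n); print(c,n,[(round(k['confidence'],2),k['extent']) for k in q[:1]])
a=cv2.imread('pics/l_side.png'); b=cv2.imread('pics/l_top.png'); o=np.zeros((560,800,3),np.uint8)
o[:480,:380]=cv2.resize(a[100:340,220:410],None,fx=2,fy=2,interpolation=cv2.INTER_CUBIC); o[:300,390:790]=cv2.resize(b[140:290,190:390],None,fx=2,fy=2,interpolation=cv2.INTER_CUBIC)
cv2.imwrite('pics/fin.png',o)
E
```

```text
side blue (array([555.9,  90.9]), 41.2, array([0.5541, 0.0861]), 387) (array([556.6,  87.6]), array([54.7, 13.6]), 82.1, 73) 0.1385
side yellow (array([ 554.6, -132.4]), 40.6, array([ 0.5525, -0.1392]), 630) (array([ 554.3, -136.1]), array([58. , 13.5]), 89.6, 117) 0.1388
side redplace (array([560.9, -22.9]), 40.3, array([ 0.5585, -0.0278]), 476) (array([560.7, -27.5]), array([55.4, 13.7]), 88.3, 92) 0.1389
side red 0.9 (array([560.9, -22.9]), 40.3, array([ 0.5537, -0.0483]), 126) (array([560.6, -30.5]), array([61.4, 13.7]), 88.3, 105) 0.1389
top blue (array([556.9,  93.2]), 40.3, array([0.5547, 0.0918]), 546) (array([556.5,  91.9]), array([65.4, 11. ]), 88.5, 108) 0.1378
top yellow (array([ 554.3, -130.5]), 40.5, array([ 0.5516, -0.1291]), 535) (array([ 554.3, -129. ]), array([65.8, 14. ]), 88.4, 123) 0.1376
top redplace (array([560.7, -20.9]), 40.4, array([ 0.5582, -0.0209]), 554) (array([561.1, -21.2]), array([65.9, 11.4]), 88.4, 102) 0.1372
top red 0.85 (array([560.7, -20.9]), 40.4, array([ 0.5534, -0.019 ]), 97) (array([561.1, -21.1]), array([77.3, 11.4]), 88.4, 112) 0.1372
[ 0.37497406 -0.33291661  0.27132519]
top disc_red [(0.48, [298.5, 199.6, 331.2, 216.7])]
top jar [(0.9, [188.6, 162.7, 217.1, 184.2])]
top tealight [(0.62, [347.9, 243.7, 362.1, 253.1])]
top tub [(0.76, [238.2, 242.8, 271.5, 271.3])]
top timer_red [(0.72, [310.2, 151.3, 323.2, 175.0])]
top timer_blue [(0.84, [268.9, 153.4, 283.1, 175.5])]
top timer_yellow []
side disc_red [(0.56, [301.1, 218.9, 311.6, 233.6])]
side jar [(0.88, [315.4, 135.5, 335.7, 164.7])]
side tealight [(0.6, [259.1, 255.3, 273.5, 266.8])]
side tub [(0.69, [247.5, 168.2, 264.6, 204.2])]
side timer_red [(0.84, [343.7, 198.3, 370.6, 222.9])]
side timer_blue [(0.73, [338.6, 173.0, 360.0, 193.2])]
side timer_yellow [(0.5, [345.4, 199.4, 368.4, 221.4])]
```

View pics/fin.png

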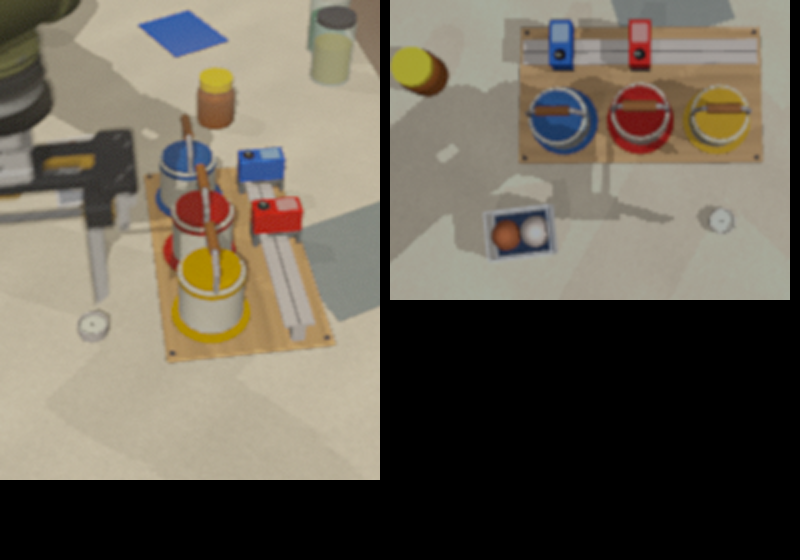

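All three pots are upright on their own discs and the jar, tealight and tub are unmoved. Blue and yellow are within about 2 mm of centre. Red is about 4 mm off toward the rail, so I'll lift it slightly and recentre it.

```bash
python3 -c "
from h import *
to(.5608,-.0205,.22,-.026)"
```

```text
cm [18.53 31.19 -5.15] rv [0.001 0.004 0.001]
```

Emit:
carry_out(
  commands=[-1,18.6,31.2,-1,0,0,0,-1,18.6,31.2,-1,0,0,0,-1,18.6,31.2,-1,0,0,0,-1,18.6,31.2,-1,0,0,0,-1,18.6,31.2,-1,0,0,0,-1,18.6,31.2,-1,0,0,0,-1,18.6,31.2,-1,0,0,0,-1,18.6,31.2,-1,0,0,0,-1,18.6,31.2,-1,0,0,0,-1,18.6,31.2,-1,0,0,0,-1,18.6,31.2,-1,0,0,0,-1,18.6,31.2,-1,0,0,0],
)

```text
time_s: 46.4
ee_pos: [0.5612, -0.0208, 0.2614]
eef_rot: [3.141, -0.004, -0.027]
force: [0.1, -0.3, 0.6]
grip_width: 0.0938
```

```bash
python3 -c "
from h import *
print(ctrl.get_obs()['ee_pos'])
to(.5608,-.0205,.114,-.026)"
```

```text
[ 0.56123825 -0.02075457  0.26137154]
cm [ -0.04   0.03 -14.74] rv [0.001 0.004 0.001]
```

Emit:
carry_out(
  commands=[-1,0,0,-4,0,0.004,0,-1,0,0,-8,0,0.004,0,-1,0,0,-12,0,0.004,0,-1,0,0,-14.7,0,0.004,0,-1,0,0,-14.7,0,0.004,0,1,0,0,-14.7,0,0.004,0,1,0,0,-14.7,0,0.004,0,1,0,0,-14.7,0,0.004,0,1,0,0,-14.7,0,0.004,0,1,0,0,-14.7,0,0.004,0,1,0,0,-14.7,0,0.004,0,1,0,0,-14.7,0,0.004,0],
)

```text
time_s: 47.4
ee_pos: [0.5613, -0.0208, 0.1148]
eef_rot: [3.141, -0.0, -0.027]
force: [-0.3, 0.1, -0.1]
grip_width: 0.0511
```

Emit:
carry_out(
  commands=[1,0,0,0,0,0,0,1,0,0,0,0,0,0,1,0,0,0,0,0,0,1,0,0,0,0,0,0,1,0,0,0,0,0,0,1,0,0,0,0,0,0,1,0,0,0,0,0,0,1,0,0,0,0,0,0,1,0,0,0,0,0,0,1,0,0,0,0,0,0,1,0,0,0,0,0,0],
)

```text
time_s: 48.32
ee_pos: [0.5614, -0.0208, 0.1147]
eef_rot: [3.141, -0.0, -0.027]
force: [0.6, -0.4, -0.7]
grip_width: 0.0131
```

Emit:
carry_out(
  commands=[1,0,0,0.5,0,0,0,1,0,0,1,0,0,0,1,-0.2,0,1,0,0,0,1,-0.45,0,1,0,0,0,1,-0.45,0,1,0,0,0,1,-0.45,0,0.6,0,0,0,1,-0.45,0,0.3,0,0,0,1,-0.45,0,0.15,0,0,0,1,-0.45,0,0.05,0,0,0,1,-0.45,0,0,0,0,0,1,-0.45,0,0,0,0,0],
)

```text
time_s: 49.23
ee_pos: [0.557, -0.0208, 0.1148]
eef_rot: [3.141, -0.001, -0.027]
force: [-1.3, 0.5, -1.4]
grip_width: 0.013
```

```bash
python3 -c "
from h import *
p,d=viewer.camera('side'); P=cloud('side',d,[.5,-.076,0],[.615,.035,.1]); print(lid(P-[0,0,.01])); print(ctrl.get_obs()['force'],ctrl.get_obs()['moment'])"
```

```text
(array([555.8, -22.9]), 40.5, array([ 0.5536, -0.0289]), 466)
[-0.48075734 -0.01525628 -2.42334016] [-0.02947207  0.0883691   0.04425093]
```

Emit:
carry_out(
  commands=[1,0.05,0,-0.04,0,0,0,1,0.05,0,-0.07,0,0,0,1,0.05,0,-0.07,0,0,0],
)

```text
time_s: 49.53
ee_pos: [0.5577, -0.0208, 0.115]
eef_rot: [3.14, -0.002, -0.027]
force: [-3.8, -0.0, 5.8]
grip_width: 0.013
```

Emit:
carry_out(
  commands=[0.8,0,0,0,0,0,0,0,0,0,0,0,0,0,-1,0,0,0,0,0,0,-1,0,0,0,0,0,0,-1,0,0,0,0,0,0,-1,0,0,0,0,0,0,-1,0,0,0,0,0,0,-1,0,0,0,0,0,0,-1,0,0,0,0,0,0,-1,0,0,0,0,0,0],
)

```text
time_s: 50.37
ee_pos: [0.5578, -0.0208, 0.115]
eef_rot: [3.141, -0.002, -0.027]
force: [0.2, -0.0, -0.2]
grip_width: 0.0696
```

Emit:
carry_out(
  commands=[-1,0,0,2,0,0,0,-1,0,0,6,0,0,0,-1,0,0,10,0,0,0,-1,-8,-5,16,0,0,0,-1,-15,-20,16,0,0,0,-1,-20,-35,16,0,0,0,-1,-20,-35,16,0,0,0,-1,-20,-35,16,0,0,0,-1,-20,-35,16,0,0,0,-1,-20,-35,16,0,0,0,-1,-20,-35,16,0,0,0,-1,-20,-35,16,0,0,0],
)

```text
time_s: 51.37
ee_pos: [0.3748, -0.3354, 0.2716]
eef_rot: [3.14, -0.002, -0.027]
force: [0.7, 0.1, -0.1]
grip_width: 0.094
```

```bash
python3 look.py
python3 - <<'E'
from h import *
for c in('top','side'):
    p,d=viewer.camera(c)
    for n,y in(('red',-.0223),('blue',.0897)):
        Q=cloud(c,d,[.61,y-.03,.065],[.72,y+.03,.09]); print(c,n,rect(Q),np.median(Q[:,2]))
    B=cloud(c,d,[.44,-.25,.0045],[.72,.2,.05]);print('board',rect(B))
E
```

```text
side blue (array([556.7,  91.3]), 41.3, array([0.5547, 0.0861]), 382) (array([557.1,  86.6]), array([57.7, 13.2]), 88.1, 72) 0.1391
side yellow (array([ 554.5, -132.6]), 41.0, array([ 0.5525, -0.1394]), 638) (array([ 554.3, -136.6]), array([56.9, 13.5]), 89.0, 119) 0.1385
side redplace (array([557.4, -23. ]), 40.2, array([ 0.5553, -0.0274]), 475) (array([557.5, -27.6]), array([13.5, 56.3]), 1.0, 87) 0.1388
side red 0.66 (array([557.3, -24.1]), 39.7, array([ 0.5504, -0.049 ]), 125) (array([557.6, -30.1]), array([13.5, 61.4]), 1.0, 99) 0.1388
top blue (array([557.2,  93.5]), 40.2, array([0.5547, 0.092 ]), 552) (array([556.4,  94.7]), array([66.6, 11. ]), 88.6, 107) 0.138
top yellow (array([ 554.4, -130.7]), 40.8, array([ 0.5516, -0.129 ]), 536) (array([ 554.2, -128.9]), array([65.8, 13.8]), 88.4, 123) 0.1379
top redplace (array([557.9, -20.8]), 40.4, array([ 0.5551, -0.0213]), 536) (array([557.5, -21.2]), array([65.7, 13.6]), 88.7, 120) 0.1377
top red 0.58 (array([557.9, -21.1]), 40.5, array([ 0.5534, -0.0214]), 92) (array([557.5, -22.5]), array([74.3, 13.6]), 88.7, 127) 0.1377
[ 0.37567492 -0.33431235  0.27104127]
top red (array([660., -23.]), array([30.9, 65.9]), 88.4, 286) 0.07602446643014764
top blue (array([661.3,  89. ]), array([31.7, 63.3]), 89.1, 273) 0.07643652744640063
board (array([575. , -26.1]), array([445.9, 272.1]), 88.4, 4288)
side red (array([659.5, -24.3]), array([35.6, 65. ]), 89.9, 279) 0.07709687226264385
side blue (array([662.2,  87.5]), array([37.1, 64.7]), 87.2, 233) 0.0770154334900557
board (array([600. , -24.8]), array([374.4, 251.5]), 81.9, 4568)
```

All pots are within about 2 mm of their disc centres and the timers are still home, so I'm handing in.

```bash
python3 -c "
from station import ticket
print(ticket.hand_in())"
```

```text
the job is handed in; nothing more can be done
None
```

The station is set up and the job was handed in at about 52 s of the 210 s allowed; no verdict came back.

- **Timers:** Only the red and blue timers were on the table. I clipped both onto the rail first, hook under the near edge, each in line with the disc of its own colour. Each held against an 8–9 N upward pull. At the end their tops were level at 76–77 mm, where 77 mm is fully home.
- **Pots:** The blue, yellow and red pots are upright on their own discs, each within about 2 mm of the centre. The red pot was knocked aside during the run, so I found it again before picking it up. It first landed about 4 mm off centre, so I lifted it about 1 cm and recentred it.
- **Bystanders:** The jar, tealight and tub showed at their original places in the last check of them, just before I recentred the red pot.

**Checks that disagreed:** The two cameras differed by about 2 mm in y on pot positions. The blue timer's measured yaw varied by 1–2° between views. The side-camera network once reported a low-confidence "yellow timer", but that was the red one. The blue pot met its disc with about 15 N of force, a little firmer than the other two.

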